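# Seat a sifter in its jar and take off the outer cap alone

### The arm

A 6-joint arm with a two-finger parallel gripper is mounted at the origin on a cart in front of the work surface, level with it; the furniture and walls round the work are solid. World frame = base frame: x ahead of the robot, y to its left, z up, the work surface at z = 0. Lengths are in m, angles in degrees, forces in N, time in s.
With the tool pointing down it reaches from about 0.375 to 0.925 m from the base axis. Payload 5.7 kg.
Tool frame: the origin (TCP) lies on the centre line of the jaws, within the pads' length; the fingertips stand 19 mm ahead of it and the grasp point (between the pads) is the TCP; z points along the fingers, y is the direction in which the jaws open and shut (so a half turn about z gives the same grasp; the last joint's range is limited). The gripper opens to 88 mm and grips with 3 to 60 N. Pads are 20 mm wide; open, the fingers measure 115 mm over their backs; the gripper's body (75 mm by 178 mm) begins 61 mm behind the grasp point.
Start: joints at [61.186, 20.558, 86.54, -0, 72.909, -6.595], TCP at [0.227, 0.555, 0.215] pointing down, gripper open.
Joint ranges: [-170.27, 170.27], [-57.76, 135], [12.27, 136.19], [-55.21, 235.2], [11.17, 155.16], [-170.74, 170.74]. Speed limits (degrees/s): [136.94, 136.94, 180, 180, 180, 180].

### API

Orientations are given as a 3x3 rotation matrix whose columns are the frame's x, y, z axes.
In Python, from rig import arm, get_image, job gives the robot as it stands. The module is installed in compiled form; this text tells all that it offers.
- The arm moves only by the tool arm_command, never from a script. Its argument "deltas" is a list of rows, each a list of 3 entries, a list of its own where there are three numbers: the shift along the tool's x, y, z in mm, then the turn, a rotation vector about the tool's x, y, z in degrees, then the opening, from 0 (shut) to 1 (fully open). A call has 1 to 5 rows; each row is the pose to reach, as a shift and turn from the pose commanded when the call began, along the tool's axes at that moment; what a row does not reach only later rows make up. A row lasts 1/12 s, in which the tool goes at most 41.7 mm and 7.16 degrees, less where a joint would pass 70% of its speed; a pose out of reach is approached as far as the arm can. A call with a gripper value outside its range is refused whole. The fingers move at their own pace and stop on an object; "grip_force" is the grip in N (left out, the last holds). Time passes only in rows, so rows that repeat a pose let the fingers close. It gives the time, the measured TCP pose, the force and the opening at its end, in the units of the state.
- arm.get_state(): the state, without advancing time (a new reading comes with each control period).
- get_image(name): name is "side" or "top"; returns a dict with "image" (420x560x3 uint8, blue, green, red), "range_z" (420x560 float32, m along the optical axis (not along the pixel's ray), 0 where there is no reading), "K" (3x3 intrinsics, pixels), "R" (3x3) and "t" (3): a world point X has camera coordinates R X + t. Camera axes: x right, y down, z forward; pixel columns grow to the right and rows downward; lengths in m; the calibration is good to about 2 mm. A picture is of the moment at which its call begins.
- job.sign_off(): hands the job in, once; it reports no verdict.
The state is a dict: "time_s": time; "joint_pos": joint angles; "qvel": joint speeds; "joint_efforts": joint torques, N m; "eef_pos": TCP position; "tool_rot": TCP orientation; "ft_force": force on the tool from outside, world axes, zero at the start; "torque": the same for the moment, N m; "width": finger opening in m.
Only numpy, scipy, OpenCV 4.12 (cv2) and the standard library are available. Lean on these libraries where they do the work, as an engineer would, in place of code of your own. Each camera call takes 0.05 s, during which the arm holds its last target.

### The job

Get the teal incense jar ready for sprinkling. Pick up its locked two-part brass lid by the wooden grip bar, seat the sifter in the jar's neck with its keys fully down in the two slots, turn the cap anticlockwise (seen from above) to its stop so that it unlocks from the sifter, and lift the cap alone straight up, leaving the sifter undisturbed. Finish holding the cap level in the gripper about 10 cm above the jar, and leave the jar and everything else standing where they are.

Things in the scene. Friction and masses are not known exactly. Their poses are not given: they have to be found in the camera images.
- jar: Squat teal stoneware jar, loose, 0.75 kg, 86 mm across, 86 tall to the rim of its brass neck. Origin: centre of its underside, z up. The neck stands from 72 to 86 mm high, 44 mm wide inside, 50 outside.
- jar_mouth (a point): Centre of the jar's mouth at rim height (86 mm), axes as the jar's. The rim has two slots, 10 mm deep and 12 wide, at +x and -x, with a pale dot on the shoulder below each; the same after a half turn.
- sifter: Inner lid: brass disc with fine holes, 0.2 kg, hidden in the cap at the start except the foot of its plug, on which the lid stands. Origin: centre of the plug's underside, z up. Plug 41 mm across, 16 long, tapering to 33 over the lowest 5. Fully seated, the origin is 70 mm above the jar's underside and its x lies along the jar's x, either way round, with about 5 degrees of play each way.
- sifter_flange (a point): Centre of the underside of the sifter's flange, 16 mm above its origin. The flange, 64 mm across and 4 thick, comes to rest on the jar's rim. Just below it, at the sifter's +x and -x, two keys 8 mm wide and 7 high reach 25 mm from the axis: they go into the jar's slots. Two notches in the flange let the cap's lugs pass. The same after a half turn.
- cap: Outer lid: brass cap, 72 mm across, 0.15 kg, wooden grip bar on top. Origin: centre of the skirt's lower edge, 9.5 mm above the sifter's origin at rest, z up; flat top at 15 mm. Two lugs inside hook under the sifter's flange with 1.6 mm of up-and-down play. Locked, as at the start: bar in line with the sifter's keys (cap x along sifter x, within 3 degrees); the lid lifts as one.
- cap_grip (a point): Middle of the grip bar, 28 mm above the cap's origin, axes as the cap's. Bar 44 mm long (x), 15 wide (y), from 17 to 42 mm above the cap's origin. The cap comes free of the sifter turned 60 degrees anticlockwise from above (free from 52, stop at 63). It turns easily when not pressed down; the keys in the slots hold the sifter.
- stone_dish: dark soapstone dish of tumbled stones, 72 mm across and 26 mm tall; bystander, loose, origin at the centre of its underside
- crystal_jade: green crystal point, about 33 mm across and 69 mm tall; bystander, loose, origin at the centre of its underside
- crystal_obsidian: black crystal point, about 33 mm across and 59 mm tall; bystander, loose, origin at the centre of its underside
- crystal_rose: pink crystal point, about 33 mm across and 70 mm tall; bystander, loose, origin at the centre of its underside
- salve_tin0: flat round salve tin, 53 mm across and 22 mm tall; bystander, loose, origin at the centre of its underside
- counter_bell: brass counter bell on a black base, 71 mm across and 62 mm tall; bystander, loose, origin at the centre of its underside
- seal_stamp: upright wooden-handled seal stamp, 26 mm across and 92 mm tall; bystander, loose, origin at the centre of its underside
There are look-alikes about, which are no part of the job. Leave any blue look-alike of the cap alone.

How it is judged (in metres and radians):
On the way, in this order (a step that is already met when the one before it is completed fails the run):
1. the lid is lifted off the counter as one, the sifter hanging locked in the cap (height (world z) of sifter above 0.03 m and angle between the x axis of cap and the x axis of sifter, either way round below 0.35 rad and contact force between the fingers and cap above 1 N and distance between cap and sifter below 0.015 m), for 0.2 s.
2. the sifter is seated in the jar's neck with its keys in the slots, the cap still locked on it (z of sifter in the frame of jar below 0.073 m and horizontal distance between sifter and jar below 0.004 m and angle between the z axis of sifter and the z axis of jar, either way round below 0.07 rad and angle between the x axis of cap and the x axis of sifter, either way round below 0.45 rad and distance between cap and sifter below 0.016 m), for 0.2 s.
3. the cap is turned free of the sifter, which stays seated under it (z of sifter in the frame of jar below 0.073 m and horizontal distance between sifter and jar below 0.004 m and angle between the z axis of sifter and the z axis of jar, either way round below 0.07 rad and angle between the x axis of cap and the x axis of sifter, either way round above 0.85 rad and distance between cap and sifter below 0.016 m), for 0.1 s.
At the end, for the whole second after the job is handed in: The sifter is fully home in the jar (3 mm in height, 4 mm off centre, keys in the slots); the cap is held level and still by the fingers alone, its skirt more than 50 mm over the rim and within 60 mm of the jar's axis; the jar stands upright within 30 mm of where it stood (z of sifter in the frame of jar below 0.073 m and horizontal distance between sifter and jar below 0.004 m and angle between the z axis of sifter and the z axis of jar, either way round below 0.07 rad and angle between the x axis of sifter and the x axis of jar, either way round below 0.17 rad and linear speed of sifter below 0.02 m/s and contact force between the fingers and cap above 1 N and contact force between cap and sifter below 0.05 N and contact force between cap and jar below 0.05 N and z of cap in the frame of sifter above 0.07 m and horizontal distance between cap and jar below 0.06 m and angle between cap's own z axis and vertical below 0.35 rad and linear speed of cap below 0.03 m/s and angle between jar's own z axis and vertical below 0.05 rad and height (world z) of jar below 0.004 m and distance of jar from where it was at the start of the episode below 0.03 m); the arm keeps its last pose, push and grip.
It fails at once if the cap was turned free of the sifter (more than 0.7 rad) while the sifter was not home in the jar (more than 5 mm too high), or the sifter came up again with the cap (angle between the x axis of cap and the x axis of sifter, either way round above 0.7 rad and (z of sifter in the frame of jar above 0.075 m or horizontal distance between sifter and jar above 0.01 m)).
It fails at once if the jar was knocked over or pushed more than 30 mm (angle between jar's own z axis and vertical above 0.2 rad or distance of jar from where it was at the start of the episode above 0.03 m).
It fails at once if a bystander was moved more than 25 mm (distance of any of stone_dish, crystal_jade, crystal_obsidian, crystal_rose, salve_tin0, counter_bell, seal_stamp from where it was at the start of the episode above 0.025 m).
It also fails if it takes over 48 s, if anything falls off the work surface, if the arm or the gripper's body presses on something with over 40 N, if the wrist force passes 120 N, or if a joint passes its speed limit or range.

## Working session

There is one attempt and no reset: what is moved stays moved. The work goes in short steps, Python scripts to look and compute and a tool call to move; the robot and the scene stay as the last step left them, time stands still between calls to the robot, and variables do not carry over. Pictures are saved under pics/ and viewed, and the job is handed in when it is done.

Besides the shell and the picture viewer there is one more tool, called after ">>>" as name(argument=value, ...), one argument or row to a line, values as JSON. arm_command: Moves the arm, as the interface text tells. Its arguments: {"type":"object","properties":{"deltas":{"type":"array","items":{"type":"array"}},"grip_force":{"type":"number"}},"required":["deltas"]}

```bash
mkdir -p pics; cat > h.py <<'E'
import numpy as np, cv2
from rig import arm, get_image, job
def snap(name, fn):
    d=get_image(name); cv2.imwrite('pics/'+fn,d['image']); np.savez('pics/'+fn[:-4]+'.npz',**d); return d
def ray(d,u,v,z):
    K,R,t=d['K'],d['R'],d['t']; c=-R.T@t; r=R.T@np.linalg.inv(K)@np.array([u,v,1.]); return c+r*(z-c[2])/r[2]
def proj(d,X):
    p=d['K']@(d['R']@np.asarray(X,float)+d['t']); return p[:2]/p[2]
def cloud(d):
    K,R,t=d['K'],d['R'],d['t'];z=d['range_z'];v,u=np.mgrid[:z.shape[0],:z.shape[1]]
    pc=np.stack([(u-K[0,2])/K[0,0]*z,(v-K[1,2])/K[1,1]*z,z],-1)
    W=(pc-t)@R; W[z<=0]=np.nan; return W
def load(fn): return dict(np.load('pics/'+fn))
E
python3 - <<'E'
from h import *
for n in('top','side'):
    d=snap(n,n+'0.png'); print(n,d['K'].round(1).tolist(),(-d['R'].T@d['t']).round(3),d['R'].round(3).tolist())
print(arm.get_state())
E
```

```text
top [[431.4, 0.0, 278.7], [0.0, 431.4, 208.8], [0.0, 0.0, 1.0]] [0.413 0.031 1.264] [[0.015, -1.0, 0.002], [-0.999, -0.015, -0.046], [0.046, -0.001, -0.999]]
side [[444.5, 0.0, 281.0], [0.0, 444.5, 212.4], [0.0, 0.0, 1.0]] [ 0.08  -0.705  0.716] [[0.864, -0.503, 0.017], [-0.291, -0.526, -0.799], [0.411, 0.686, -0.601]]
{'time_s': 0.1, 'joint_pos': array([ 6.11890703e+01,  2.05951113e+01,  8.65907132e+01, -2.79068787e-03,
        7.29090308e+01, -6.59492914e+00]), 'qvel': array([ 0.09436299, -0.21218979, -0.07291766, -0.06157598,  0.05037387,
       -0.03659684]), 'joint_efforts': array([ 1.40611351e-04, -5.16357243e+01, -2.71407276e+01,  6.74850424e-02,
        2.76368094e-02, -1.78807902e-07]), 'eef_pos': array([0.22658339, 0.55489946, 0.21439389]), 'tool_rot': array([[-9.25770404e-01,  3.78085422e-01, -7.57045212e-04],
       [ 3.78086152e-01,  9.25769243e-01, -1.47304271e-03],
       [ 1.43913199e-04, -1.64992765e-03, -9.99998629e-01]]), 'ft_force': array([-0.36853679, -0.14375285, -0.09726854]), 'torque': array([-0.03165884,  0.02687131,  0.01181513]), 'width': 0.0880572486382754}
```

View pics/top0.png

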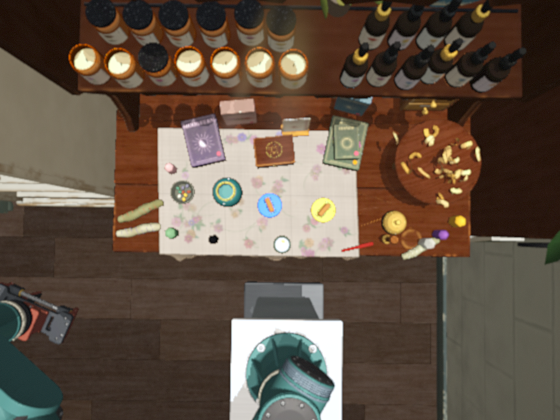

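View pics/side0.png

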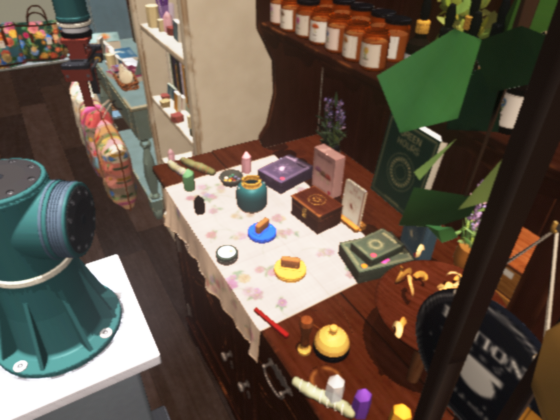

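The top view shows the teal jar at (227,192). Two things could be the lid: the brass one at (323,209), side (290,268), and the blue one at (269,205), side (262,231). The description says brass, so I choose (323,209) and check it in crops.

```bash
python3 - <<'E'
from h import *
t=load('top0.npz')['image'];s=load('side0.npz')['image']
a=cv2.resize(t[180:240,295:355],(400,400),interpolation=cv2.INTER_CUBIC)
b=cv2.resize(t[162:222,197:257],(400,400),interpolation=cv2.INTER_CUBIC)
cv2.imwrite('pics/c1.png',np.hstack([a,b]))
a=cv2.resize(s[240:300,260:320],(400,400),interpolation=cv2.INTER_CUBIC)
b=cv2.resize(s[160:220,222:282],(400,400),interpolation=cv2.INTER_CUBIC)
cv2.imwrite('pics/c2.png',np.hstack([a,b]))
E
```

```text
(no output)
```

View pics/c1.png

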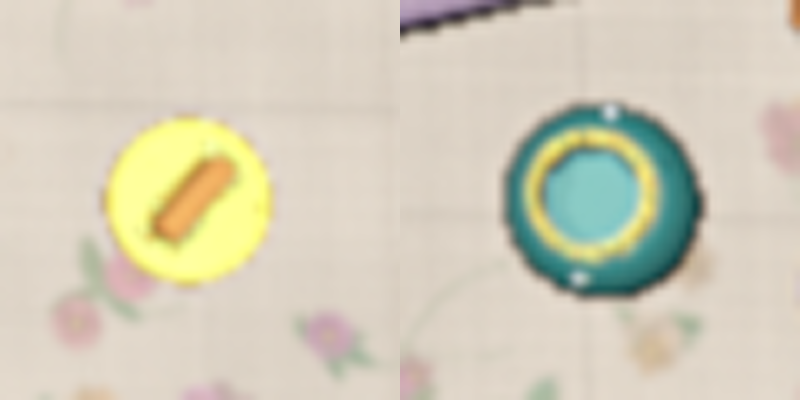

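View pics/c2.png

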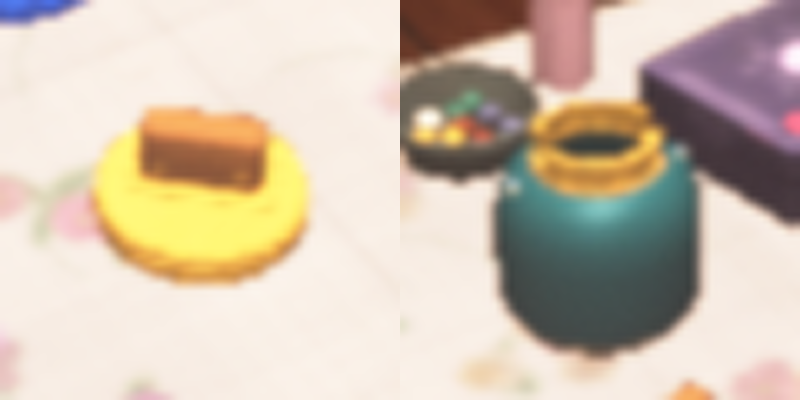

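The crops confirm it: brass disc with a wooden bar (crop centre ~(190,200)), and the jar with its dots at crop (612,113) and (580,278). Now I measure both.

```bash
cat > m.py <<'E'
from h import *
d=load('top0.npz');s=load('side0.npz');W=cloud(d);im=d['image']
def circ(mask):
    c=max(cv2.findContours(mask.astype(np.uint8),0,1)[0],key=cv2.contourArea); return c
hsv=cv2.cvtColor(im,cv2.COLOR_BGR2HSV)
reg=np.zeros(im.shape[:2],bool);reg[180:240,295:355]=1
m=reg&(hsv[...,1]>90)&(hsv[...,0]>8)&(hsv[...,0]<40)
c=circ(m);e=cv2.fitEllipse(c);print('cap px',e)
p=ray(d,*e[0],0.0245);r=ray(d,e[0][0]+e[1][0]/2,e[0][1],.0245);print('cap',p,'R',np.linalg.norm(r-p))
print('cap z',np.nanmedian(W[int(e[0][1])-10:int(e[0][1])+10,int(e[0][0])-10:int(e[0][0])+10,2]),'table',np.nanmedian(W[225:235,330:345,2]))
b=reg&(hsv[...,0]>5)&(hsv[...,0]<20)&(hsv[...,1]>90)
c=circ(b);r=cv2.minAreaRect(c);print('bar',r)
M=cv2.moments(c);cx,cy=M['m10']/M['m00'],M['m01']/M['m00'];pb=ray(d,cx,cy,.0515);print('bar c',pb)
bx=cv2.boxPoints(r);L=[ray(d,*q,.0515) for q in bx]
for i in range(2):
    v=L[i+1]-L[i];print('edge',np.linalg.norm(v)*1e3,np.degrees(np.arctan2(v[1],v[0]))%180)
ys,xs=np.nonzero(b);P=np.array([ray(d,x,y,.0515)[:2] for x,y in zip(xs,ys)]);w,V=np.linalg.eigh(np.cov(P.T));print('bar pca ang',np.degrees(np.arctan2(V[1,1],V[0,1]))%180,P.mean(0))
# jar
reg=np.zeros(im.shape[:2],bool);reg[165:220,200:255]=1
m=reg&(hsv[...,0]>15)&(hsv[...,0]<40)&(hsv[...,1]>70)
ys,xs=np.nonzero(m);mm=(abs(xs-227)<15)&(abs(ys-191)<15);m2=np.zeros_like(m);m2[ys[mm],xs[mm]]=1
c=circ(m2);e=cv2.fitEllipse(c);print('neck px',e);p=ray(d,*e[0],.086);r=ray(d,e[0][0]+e[1][0]/2,e[0][1],.086);print('neck',p,'R',np.linalg.norm(r-p))
zn=W[...,2][m2];print('neck z',np.nanpercentile(zn,[10,50,90]))
m=reg&(hsv[...,0]>80)&(hsv[...,0]<105)&(hsv[...,1]>80);c=circ(m);e=cv2.fitEllipse(c);print('body',e,ray(d,*e[0],.05))
# dots
g=im.min(2).astype(float)
for (u0,v0) in((229,179),(224,204)):
    w=g[v0-3:v0+4,u0-3:u0+4];w=np.clip(w-120,0,None);yy,xx=np.mgrid[v0-3:v0+4,u0-3:u0+4]
    u,v=(w*xx).sum()/w.sum(),(w*yy).sum()/w.sum();z=np.nanmedian(W[int(round(v))-1:int(round(v))+2,int(round(u))-1:int(round(u))+2,2]);print('dot',u,v,z,ray(d,u,v,z),ray(d,u,v,.070))
E
python3 m.py
```

```text
cap px ((322.8463439941406, 209.874755859375), (23.525188446044922, 24.02826499938965), 79.51229095458984)
cap [ 0.46883588 -0.09786998  0.0245    ] R 0.03383980718367178
cap z 0.02460716977006081 table 0.00013597818819538335
bar ((323.5000305175781, 209.5000457763672), (4.242640495300293, 14.142135620117188), 45.0)
bar c [ 0.46907777 -0.09679877  0.0515    ]
edge 39.917376111115416 135.76747786152694
edge 11.921663832391538 45.684086810248004
bar pca ang 138.59395742198373 [ 0.46901669 -0.09675351]
neck px ((225.1617889404297, 190.7181854248047), (18.44226837158203, 18.684066772460938), 124.75511169433594)
neck [0.51445643 0.17652815 0.086     ] R 0.02523865684954562
neck z [0.06797438 0.07833857 0.08589839]
body ((226.491455078125, 191.5818634033203), (24.63279914855957, 26.401918411254883), 112.89876556396484) [0.51517909 0.17717593 0.05      ]
dot 228.9451313755796 177.35780525502318 0.057648869690177 [0.55468358 0.17020009 0.05764887] [0.55323028 0.16877453 0.07      ]
dot 223.47836835599506 205.78244746600743 0.04414212211579548 [0.47524077 0.18556918 0.04414212] [0.47391621 0.18229189 0.07      ]
```

```bash
cat > m2.py <<'E'
from h import *
exec(open('m.py').read().split("def circ")[0].replace('from h import *',''))
s=load('side0.npz');im=s['image'];hsv=cv2.cvtColor(im,cv2.COLOR_BGR2HSV)
g=im.min(2).astype(float)
Ks=s['K']@np.c_[s['R'],s['t']];Kt=d['K']@np.c_[d['R'],d['t']]
T=[(228.95,177.36),(223.48,205.78)];out=[]
for (u0,v0),tp in zip(((264,183),(239,188)),T):
    w0=g[v0-4:v0+5,u0-4:u0+5];print(w0.astype(int).tolist())
    w=np.clip(w0-np.percentile(w0,75),0,None)if 0 else np.clip(w0-110,0,None);yy,xx=np.mgrid[v0-4:v0+5,u0-4:u0+5]
    u,v=(w*xx).sum()/w.sum(),(w*yy).sum()/w.sum()
    X=cv2.triangulatePoints(Kt,Ks,np.array([tp]).T,np.array([[u,v]]).T).ravel();X=X[:3]/X[3];print('dot',u,v,X,'reproj',proj(d,X)-tp,proj(s,X)-[u,v]);out.append(X)
v=out[0]-out[1];print('mid',(out[0]+out[1])/2,'ang',np.degrees(np.arctan2(v[1],v[0])),np.linalg.norm(v))
# projections of top-measured features in side
for X in([.4688,-.0979,.0245],[.4690,-.0968,.0515],[.5145,.1765,.086]): print(proj(s,X))
reg=np.zeros(im.shape[:2],bool);reg[240:300,260:320]=1
m=reg&(hsv[...,1]>100)&(hsv[...,0]<40)
c=max(cv2.findContours(m.astype(np.uint8),0,1)[0],key=cv2.contourArea);print('side cap bbox',cv2.boundingRect(c))
b=reg&(hsv[...,0]<17)&(hsv[...,1]>90);c=max(cv2.findContours(b.astype(np.uint8),0,1)[0],key=cv2.contourArea);print('bar bbox',cv2.boundingRect(c))
# predicted bar corners & skirt for candidate angles
for a in(132,136,140,144):
    a_=np.radians(a);C=np.array([.469,-.0972]);x=np.array([np.cos(a_),np.sin(a_)]);y=np.array([-x[1],x[0]])
    print(a,[proj(s,[*(C+sx*.022*x+sy*.0075*y),.0515]).round(1).tolist() for sx in(1,-1) for sy in(1,-1)])
cv2.imwrite('pics/c3.png',np.hstack([cv2.resize(im[245:295,265:315],(400,400),interpolation=cv2.INTER_NEAREST),cv2.resize(im[160:210,227:277],(400,400),interpolation=cv2.INTER_NEAREST)]))
E
python3 m2.py
```

```text
[[76, 68, 61, 54, 53, 54, 56, 58, 60], [89, 77, 68, 60, 58, 56, 55, 57, 59], [93, 93, 85, 93, 89, 66, 56, 55, 56], [85, 105, 105, 131, 132, 89, 59, 54, 55], [84, 113, 126, 123, 122, 90, 60, 54, 54], [90, 119, 128, 90, 86, 75, 68, 58, 55], [103, 125, 106, 76, 72, 82, 101, 92, 68], [124, 120, 83, 74, 72, 99, 140, 141, 108], [119, 86, 76, 73, 71, 82, 126, 163, 163]]
dot 264.7275362318841 185.2985507246377 [0.55356251 0.17053834 0.0587496 ] reproj [-0.17801088  0.34715191] [ 0.38408216 -0.02730796]
[[57, 60, 70, 69, 73, 98, 111, 96, 82], [72, 94, 103, 84, 77, 92, 116, 96, 77], [133, 150, 147, 119, 98, 88, 109, 112, 89], [199, 172, 147, 151, 139, 97, 84, 109, 114], [213, 172, 133, 150, 144, 97, 79, 84, 103], [205, 159, 112, 103, 98, 81, 75, 77, 81], [181, 122, 80, 72, 73, 73, 75, 77, 78], [169, 105, 71, 68, 70, 73, 74, 76, 76], [168, 102, 70, 67, 69, 70, 72, 74, 76]]
dot 236.04554655870444 188.21761133603238 [0.47395381 0.18259563 0.06784615] reproj [-0.01326777  0.02844399] [ 0.03128535 -0.00145598]
mid [0.51375816 0.17656699 0.06329787] ang -8.612388233934858 0.0810288238607501
[289.35267807 266.4704971 ]
[289.52047531 257.20764564]
[250.83690753 179.41730904]
side cap bbox (274, 256, 32, 27)
bar bbox (281, 256, 19, 13)
132 [[279.0, 257.3], [281.1, 253.0], [298.3, 261.8], [300.2, 257.3]]
136 [[279.1, 257.8], [280.7, 253.4], [298.7, 261.4], [300.1, 256.8]]
140 [[279.2, 258.3], [280.3, 253.8], [299.1, 260.9], [300.0, 256.3]]
144 [[279.3, 258.8], [280.0, 254.2], [299.4, 260.5], [299.8, 255.8]]
```

View pics/c3.png

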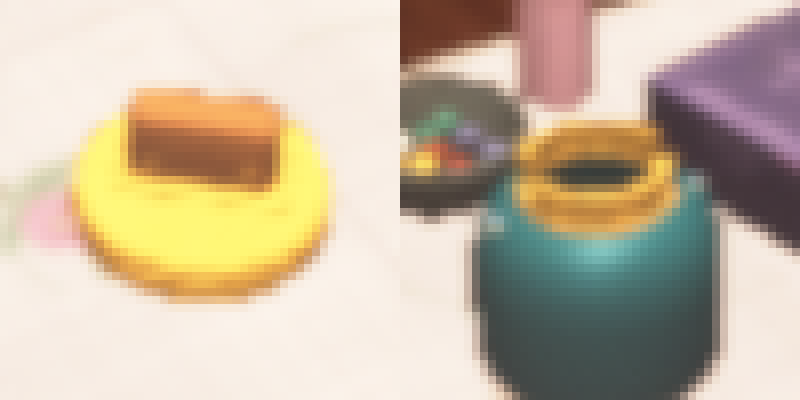

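```bash
cat > m3.py <<'E'
from h import *
d=load('top0.npz');s=load('side0.npz')
def wpca(d,z,box,ch=1):
    x0,x1,y0,y1=box;g=d['image'][y0:y1,x0:x1,ch].astype(float)
    hi=np.percentile(g,90);lo=np.percentile(g,3);w=np.clip((hi-g)/(hi-lo),0,1);w[w<.15]=0
    P=[];ws=[]
    for (j,i),q in np.ndenumerate(w):
        if q>0:P.append(ray(d,x0+i,y0+j,z)[:2]);ws.append(q)
    P=np.array(P);ws=np.array(ws);m=(P*ws[:,None]).sum(0)/ws.sum();C=np.cov(P.T,aweights=ws);l,V=np.linalg.eigh(C)
    print('bar',m,np.degrees(np.arctan2(V[1,1],V[0,1]))%180,'len,wid',np.sqrt(12*l)*1e3)
wpca(d,.0515,(316,331,202,217),1)
# dots: local-contrast, red channel
for nm,dd,L in(('top',d,((228,178),(223,203))),('side',s,((263,182),(238,187)))):
    for u,v in L: print(nm,u,v);print(dd['image'][v-4:v+5,u-4:u+5,2])
E
python3 m3.py
python3 - <<'E'
from h import *
import sys; sys.path.insert(0,'.')
d=load('top0.npz');s=load('side0.npz')
Ks=s['K']@np.c_[s['R'],s['t']];Kt=d['K']@np.c_[d['R'],d['t']]
o=[]
for a,b in(((228.3,178.45),(263.4,182.3)),((223.5,203.2),(238.4,187))):
    X=cv2.triangulatePoints(Kt,Ks,np.array([a]).T,np.array([b]).T).ravel();X=X[:3]/X[3];o.append(X);print(X)
v=o[0]-o[1];print(np.degrees(np.arctan2(v[1],v[0])),(o[0]+o[1])/2)
E
```

```text
bar [ 0.46880724 -0.095742  ] 138.49666937297556 len,wid [17.78663111 44.36173716]
top 228 178
[[216 220 222 221 222 221 221 220 221]
 [216 221 223 222 222 221 221 220 220]
 [213 218 219 217 216 216 217 221 222]
 [167 171 171 174 187 175 179 208 218]
 [ 85  85  88 145 202 159 115 152 169]
 [ 48  47  50 117 178 135  68  73  82]
 [ 81  91  82  85 105  79  50  45  44]
 [156 181 180 170 153 130  96  64  52]
 [200 225 236 235 228 213 181 127  77]]
top 223 203
[[119 157 185 212 224 223 229 220 210]
 [ 64  87 127 172 197 202 215 206 182]
 [ 48  52  65  93 116 127 147 148 125]
 [ 43  45  47  69 108 103  84  77  69]
 [ 80  43  38 104 175 165 106  59  51]
 [160  86  38  81 146 138  87  48  44]
 [209 162 124 113  93  66  40  35  34]
 [225 213 206 199 157 121 117 123 125]
 [227 227 226 224 212 203 205 210 210]]
side 263 182
[[145 116  91  72  67  68  70  74  77]
 [206 187 136  84  68  67  68  70  74]
 [246 233 154  83  70  70  69  70  72]
 [245 230 143  85  93  94  77  70  70]
 [237 206 142 105 131 132  97  72  68]
 [211 217 190 126 123 122  91  70  67]
 [202 230 209 128  90  86  75  73  71]
 [211 217 176 106  76  72  82 110 109]
 [205 174 120  83  74  72  99 158 171]]
side 238 187
[[ 80  77  74  71  70  73 107 183 228]
 [ 73  73  74  72  69  73  98 173 231]
 [ 81  91 114 109  84  77  92 148 202]
 [156 164 179 158 119  98  88 109 152]
 [236 231 199 150 151 139  97  84 109]
 [246 239 200 139 152 144  97  79  84]
 [245 235 184 112 103  98  81  75  77]
 [243 216 138  80  72  73  73  75  77]
 [242 204 115  71  68  70  73  74  76]]
[0.54950941 0.17093329 0.06932435]
[0.48092275 0.18253486 0.06946833]
-9.600812842288159 [0.51521608 0.17673407 0.06939634]
```

Measured: jar axis ≈ (0.515, 0.177), dots along -9.6°. Lid ≈ (0.469, -0.097), bar at ≈ 139°. Heights and sizes match the description. Now I go over to the lid.

>>> arm_command(
  deltas=[
    [[-27,-30,0],[0,0,0],1],
    [[-54,-59,0],[0,0,0],1],
    [[-81,-88,0],[0,0,0],1],
    [[-108,-117,0],[0,0,0],1],
    [[-135,-146,0],[0,0,0],1],
  ],
)

```text
time_s: 0.52
eef_pos: [0.2965, 0.3673, 0.2147]
tool_rot: [[-0.926, 0.377, -0.0], [0.377, 0.926, -0.001], [0.0, -0.001, -1.0]]
ft_force: [0.0, -0.7, -0.4]
width: 0.0879
```

>>> arm_command(
  deltas=[
    [[-27,-30,0],[0,0,0],1],
    [[-54,-59,0],[0,0,0],1],
    [[-81,-88,0],[0,0,0],1],
    [[-108,-117,0],[0,0,0],1],
    [[-135,-146,0],[0,0,0],1],
  ],
)

```text
time_s: 0.93
eef_pos: [0.3663, 0.1812, 0.2151]
tool_rot: [[-0.926, 0.378, -0.0], [0.378, 0.926, -0.0], [0.0, -0.0, -1.0]]
ft_force: [1.5, -0.6, -0.1]
width: 0.088
```

>>> arm_command(
  deltas=[
    [[-27,-30,5],[0,0,0],1],
    [[-54,-59,10],[0,0,0],1],
    [[-81,-88,15],[0,0,0],1],
    [[-108,-117,20],[0,0,0],1],
    [[-135,-146,25],[0,0,0],1],
  ],
)

```text
time_s: 1.35
eef_pos: [0.4362, -0.0052, 0.1899]
tool_rot: [[-0.926, 0.378, -0.0], [0.378, 0.926, 0.0], [0.0, 0.0, -1.0]]
ft_force: [1.1, 0.2, -0.6]
width: 0.088
```

```bash
cat > go.py <<'E'
# usage: go.py x y z yaw : deltas in tool frame to reach
from h import *; import sys
x,y,z,yaw=map(float,sys.argv[1:5]);s=arm.get_state();R=s['tool_rot'];p=s['eef_pos']
cy=np.degrees(np.arctan2(R[1,0],R[0,0]));dl=R.T@(np.array([x,y,z])-p)*1e3
a=np.radians(yaw);Rt=np.array([[np.cos(a),np.sin(a),0],[np.sin(a),-np.cos(a),0],[0,0,-1.]])
rv=np.degrees(cv2.Rodrigues(R.T@Rt)[0].ravel())
print('t',s['time_s'],'pos',p.round(4),'yaw',cy.round(2),'delta mm',dl.round(1),'rotvec',rv.round(2),'w',s['width'].round(4),'F',s['ft_force'].round(2),'T',s['torque'].round(3),'q',s['joint_pos'].round(1))
E
python3 go.py .469 -.097 .12 139
```

```text
Traceback (most recent call last):
  File "go.py", line 7, in <module>
    print('t',s['time_s'],'pos',p.round(4),'yaw',cy.round(2),'delta mm',dl.round(1),'rotvec',rv.round(2),'w',s['width'].round(4),'F',s['ft_force'].round(2),'T',s['torque'].round(3),'q',s['joint_pos'].round(1))
                                                                                                             ^^^^^^^^^^^^^^^^
AttributeError: 'float' object has no attribute 'round'
```

```bash
sed -i "s/s\['width'\].round(4)/round(float(s['width']),4)/" go.py; python3 go.py .469 -.097 .12 139
```

```text
t 1.35 pos [ 0.4362 -0.0052  0.1899] yaw 157.76 delta mm [-65.1 -72.6  69.9] rotvec [-0.000e+00 -1.000e-02  1.876e+01] w 0.088 F [ 1.09  0.21 -0.62] T [ 0.035 -0.015 -0.035] q [ -9.8   8.6 107.6   0.   63.8 -77.5]
```

>>> arm_command(
  deltas=[
    [[-16,-18,17],[0,0,5],1],
    [[-32,-36,35],[0,0,10],1],
    [[-48,-54,52],[0,0,15],1],
    [[-65,-73,70],[0,0,18.8],1],
    [[-65,-73,70],[0,0,18.8],1],
  ],
)

```text
time_s: 1.77
eef_pos: [0.469, -0.0986, 0.1175]
tool_rot: [[-0.751, 0.661, -0.002], [0.661, 0.751, -0.0], [0.001, -0.002, -1.0]]
ft_force: [-0.1, -1.2, -0.1]
width: 0.0874
```

```bash
python3 go.py .469 -.097 .046 139; python3 - <<'E'
from h import *
s=snap('side','side1.png');t=snap('top','top1.png')
a=cv2.resize(s['image'][200:300,230:350],(480,400),interpolation=cv2.INTER_CUBIC);b=cv2.resize(t['image'][160:260,283:363],(320,400),interpolation=cv2.INTER_CUBIC)
cv2.imwrite('pics/c4.png',np.hstack([a,b]))
E
```

```text
t 1.7667 pos [ 0.469  -0.0986  0.1175] yaw 138.66 delta mm [ 1.   1.3 71.5] rotvec [-0.11 -0.08 -0.34] w 0.0874 F [-0.13 -1.21 -0.09] T [-0.028 -0.035  0.007] q [-2.010e+01  1.770e+01  1.076e+02 -1.000e-01  5.480e+01 -6.870e+01]
```

View pics/c4.png

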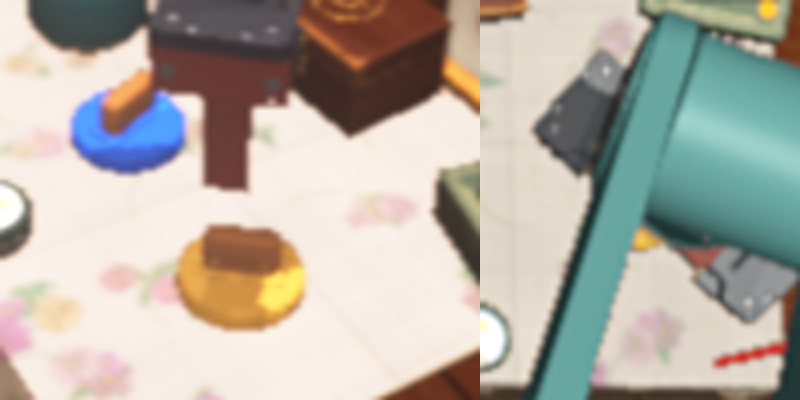

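```bash
python3 - <<'E'
from h import *
s=load('side1.npz');p=np.array([.469,-.0986,.1175]);y=np.array([.661,.751,0]);x=np.array([-.751,.661,0])
for o in(.044,.057): 
    for sx in (-.01,0,.01): print(o,sx,proj(s,p-y*o+x*sx-[0,0,.019]))
im=s['image'];print(im[240:248,276:296,2])
for c in([.4688,-.0979],[.4688,-.0957]):print('bar',[proj(s,[*(np.array(c)+q*.022*x[:2]),.0515]).round(1).tolist() for q in(-1,0,1)], [proj(s,[*(np.array(c)-.0075*y[:2]+q*.022*x[:2]),.0265]).round(1).tolist() for q in(-1,0,1)])
print(im[256:270,276:304,1])
E
```

```text
0.044 -0.01 [291.59978441 255.80340284]
0.044 0 [286.80050936 255.10262529]
0.044 0.01 [282.01644253 254.40406841]
0.057 -0.01 [290.47821089 260.06419175]
0.057 0 [285.62633551 259.34863252]
0.057 0.01 [280.79000905 258.63536647]
[[250 250 249 245 214 137 106 105 106 105 105 105 105 105 106 142 219 244
  247 248]
 [250 250 250 246 215 139 107 106 106 106 106 105 106 105 107 144 222 246
  248 249]
 [250 250 250 246 216 139 108 107 107 107 107 106 106 106 108 146 226 247
  250 250]
 [249 249 249 246 216 140 108 107 108 106 107 108 106 106 108 146 226 247
  250 250]
 [249 249 249 246 216 140 108 107 107 107 107 107 107 107 108 146 226 247
  250 250]
 [248 248 248 245 216 147 118 116 113 109 108 108 108 108 108 146 226 247
  250 250]
 [247 247 247 245 229 195 182 175 151 123 116 117 116 116 116 149 225 247
  249 249]
 [247 247 248 248 247 245 244 241 223 189 178 175 174 176 172 175 226 246
  249 249]]
bar [[299.6, 259.0], [289.7, 257.5], [279.9, 256.1]] [[298.6, 269.6], [288.8, 268.1], [279.0, 266.7]]
bar [[299.1, 258.4], [289.2, 256.9], [279.4, 255.5]] [[298.1, 269.0], [288.3, 267.5], [
[... 953 characters left out ...]
171 172 173 170 140  97  87  92  91  84  83  83  82  83  83  84  84  84
   86  86  86  87  88  95 119 135 142 151]
 [170 171 167 160 135 100  93 100  95  86  83  83  83  82  82  82  82  82
   83  86  88  87  88  94 121 139 146 152]
 [171 170 165 158 140 114 101 100  94  89  87  86  85  84  84  83  82  82
   86  92  94  90  89  99 127 145 158 170]
 [172 172 167 162 153 139 128 121 113 109 107 105 102  98  95  90  88  87
   90  96  99  96 103 133 154 163 189 214]
 [171 172 167 162 159 154 147 140 137 136 136 137 134 129 121 113 109 109
  108 110 121 131 159 200 209 202 221 235]
 [169 173 171 169 166 156 143 135 137 139 142 148 151 149 144 139 137 137
  139 148 179 203 223 234 232 231 236 240]]
```

```bash
python3 - <<'E'
from h import *
s=load('side1.npz');W=cloud(s)
for v in range(200,250,4): print(v,W[v,286].round(3),W[v,281].round(3),W[v,291].round(3))
a=cv2.resize(s['image'][120:300,200:380],(600,600),interpolation=cv2.INTER_CUBIC);cv2.imwrite('pics/c5.png',a)
E
```

```text
200 [ 0.427 -0.143  0.249] [ 0.419 -0.139  0.249] [ 0.436 -0.147  0.248]
204 [ 0.421 -0.153  0.248] [ 0.413 -0.149  0.248] [ 0.429 -0.158  0.249]
208 [ 0.414 -0.165  0.249] [ 0.407 -0.16   0.249] [ 0.423 -0.167  0.247]
212 [ 0.412 -0.169  0.244] [ 0.407 -0.16   0.24 ] [ 0.419 -0.175  0.245]
216 [ 0.413 -0.168  0.234] [ 0.406 -0.161  0.231] [ 0.42  -0.173  0.235]
220 [ 0.418 -0.161  0.218] [ 0.41  -0.155  0.217] [ 0.424 -0.167  0.22 ]
224 [ 0.418 -0.16   0.208] [ 0.41  -0.156  0.208] [ 0.425 -0.167  0.21 ]
228 [ 0.431 -0.14   0.18 ] [ 0.423 -0.134  0.178] [ 0.438 -0.147  0.182]
232 [ 0.431 -0.139  0.169] [ 0.424 -0.134  0.168] [ 0.438 -0.147  0.172]
236 [ 0.433 -0.138  0.157] [ 0.425 -0.132  0.156] [ 0.44  -0.144  0.159]
240 [ 0.432 -0.139  0.148] [ 0.424 -0.133  0.147] [ 0.44  -0.145  0.149]
244 [ 0.434 -0.137  0.135] [ 0.426 -0.131  0.134] [ 0.441 -0.144  0.138]
248 [ 0.509 -0.017  0.   ] [ 0.496 -0.014  0.003] [ 0.442 -0.143  0.126]
```

View pics/c5.png

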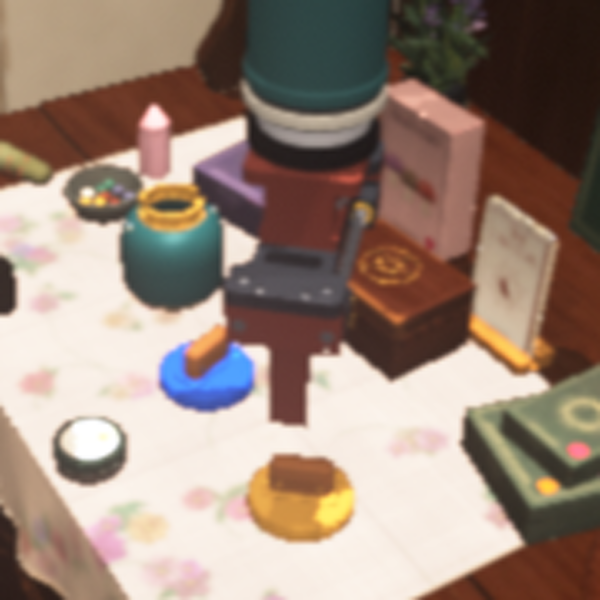

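```bash
python3 go.py .469 -.097 .046 139;python3 - <<'E'
from h import *
s=snap('side','side2.png');W=cloud(s)
for v in range(200,290,4): print(v,W[v,286].round(3))
E
python3 go.py .469 -.097 .046 139
```

```text
t 1.8667 pos [ 0.468  -0.0957  0.1193] yaw 138.92 delta mm [-1.8 -0.3 73.3] rotvec [-0.05 -0.15 -0.08] w 0.0877 F [-0.24  0.56 -0.08] T [-0.029  0.024  0.074] q [-19.9  17.5 107.6   0.   55.  -68.8]
200 [ 0.426 -0.145  0.25 ]
204 [ 0.419 -0.157  0.251]
208 [ 0.414 -0.165  0.25 ]
212 [ 0.413 -0.168  0.243]
216 [ 0.418 -0.16   0.226]
220 [ 0.418 -0.159  0.217]
224 [ 0.432 -0.138  0.188]
228 [ 0.431 -0.14   0.18 ]
232 [ 0.432 -0.139  0.168]
236 [ 0.433 -0.138  0.157]
240 [ 0.435 -0.135  0.144]
244 [ 0.434 -0.136  0.134]
248 [ 0.508 -0.018  0.001]
252 [ 0.501 -0.031  0.001]
256 [ 0.464 -0.09   0.051]
260 [ 0.46  -0.098  0.048]
264 [ 0.459 -0.099  0.037]
268 [ 0.459 -0.1    0.027]
272 [ 0.452 -0.111  0.026]
276 [ 0.446 -0.121  0.026]
280 [ 0.445 -0.124  0.017]
284 [ 0.447 -0.121  0.001]
288 [ 0.44  -0.133  0.003]
t 1.9167 pos [ 0.4681 -0.0951  0.1199] yaw 138.99 delta mm [-2.1 -0.8 73.9] rotvec [-0.03 -0.1  -0.01] w 0.0878 F [0.1  0.01 0.47] T [-0.025  0.008 -0.053] q [-19.8  17.4 107.6   0.   55.  -68.8]
```

The side view shows the finger ends higher than the stated geometry: outer face ends at z ≈ 0.130 with TCP at 0.120. I'll go down partway and look again.

>>> arm_command(
  deltas=[
    [[-1,-1,15],[0,0,0],1],
    [[-3,-2,35],[0,0,0],1],
    [[-3,-2,50],[0,0,0],1],
    [[-3,-2,58],[0,0,0],1],
    [[-3,-2,58],[0,0,0],1],
  ],
)

```text
time_s: 2.33
eef_pos: [0.4684, -0.0975, 0.0615]
tool_rot: [[-0.756, 0.655, -0.002], [0.655, 0.756, 0.001], [0.002, -0.001, -1.0]]
ft_force: [-0.6, -0.8, 0.8]
width: 0.0875
```

```bash
python3 - <<'E'
from h import *
s=snap('side','side3.png');W=cloud(s)
for v in range(220,284,3): print(v,W[v,286].round(3))
a=cv2.resize(s['image'][190:300,240:350],(600,600),interpolation=cv2.INTER_CUBIC);cv2.imwrite('pics/c6.png',a)
E
python3 go.py .469 -.0985 .046 139
```

```text
220 [ 0.435 -0.133  0.192]
223 [ 0.437 -0.13   0.183]
226 [ 0.426 -0.148  0.192]
229 [ 0.421 -0.155  0.192]
232 [ 0.416 -0.165  0.194]
235 [ 0.414 -0.167  0.189]
238 [ 0.416 -0.165  0.179]
241 [ 0.419 -0.161  0.167]
244 [ 0.418 -0.162  0.161]
247 [ 0.419 -0.162  0.153]
250 [ 0.432 -0.141  0.123]
253 [ 0.432 -0.141  0.116]
256 [ 0.433 -0.14   0.106]
259 [ 0.434 -0.138  0.096]
262 [ 0.435 -0.138  0.087]
265 [ 0.435 -0.138  0.078]
268 [ 0.458 -0.101  0.027]
271 [ 0.454 -0.107  0.025]
274 [ 0.45  -0.116  0.026]
277 [ 0.444 -0.125  0.027]
280 [ 0.443 -0.127  0.021]
283 [ 0.449 -0.118  0.001]
t 2.3833 pos [ 0.4691 -0.0979  0.0623] yaw 139.07 delta mm [-0.3 -0.6 16.3] rotvec [-0.02 -0.06  0.07] w 0.0877 F [-0.48 -0.64  0.58] T [ 0.026 -0.002  0.013] q [-20.1  22.7 110.6   0.   46.8 -69.1]
```

View pics/c6.png

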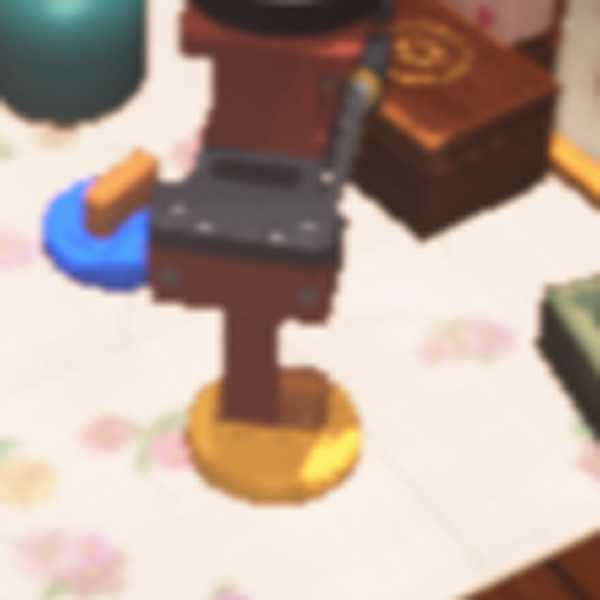

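>>> arm_command(
  deltas=[
    [[0,0,6],[0,0,0],1],
    [[0,0,11],[0,0,0],1],
    [[0,0,16],[0,0,0],1],
    [[0,0,16],[0,0,0],1],
  ],
  grip_force=15,
)

```text
time_s: 2.72
eef_pos: [0.4694, -0.0987, 0.0457]
tool_rot: [[-0.755, 0.656, -0.001], [0.656, 0.755, 0.0], [0.001, -0.0, -1.0]]
ft_force: [0.0, 0.0, 0.3]
width: 0.0878
```

>>> arm_command(
  deltas=[
    [[0,0,0],[0,0,0],0.5],
    [[0,0,0],[0,0,0],0.3],
    [[0,0,0],[0,0,0],0.22],
    [[0,0,0],[0,0,0],0.2],
    [[0,0,0],[0,0,0],0.15],
  ],
)

```text
time_s: 3.13
eef_pos: [0.4698, -0.0989, 0.0463]
tool_rot: [[-0.754, 0.656, 0.0], [0.656, 0.754, -0.0], [-0.0, -0.0, -1.0]]
ft_force: [-0.0, -0.6, -0.2]
width: 0.0579
```

```bash
python3 - <<'E'
from h import *
s=snap('side','side4.png')
a=cv2.resize(s['image'][190:300,240:350],(600,600),interpolation=cv2.INTER_CUBIC);cv2.imwrite('pics/c7.png',a)
E
python3 go.py .469 -.0985 .046 139
```

```text
t 3.1833 pos [ 0.4698 -0.0989  0.0463] yaw 138.98 delta mm [ 0.9 -0.2  0.3] rotvec [-0.    0.02 -0.02] w 0.0539 F [-0.9  -0.3   0.05] T [-0.035  0.024  0.007] q [-20.1  24.3 111.3  -0.   44.4 -69.1]
```

View pics/c7.png

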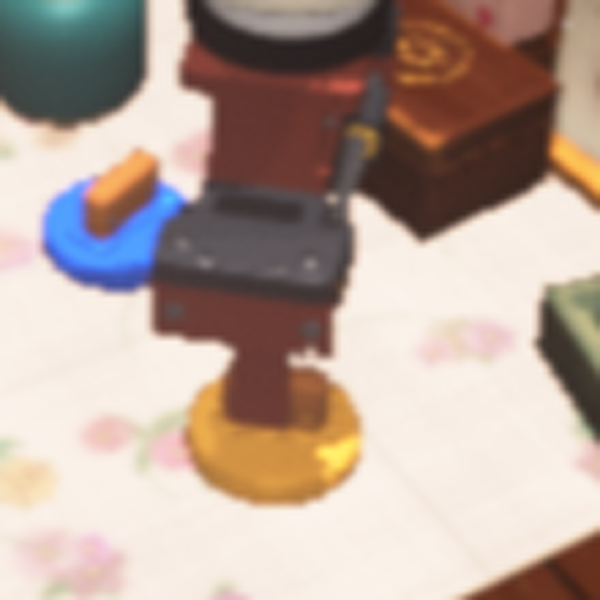

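>>> arm_command(
  deltas=[
    [[0,0,0],[0,0,0],0.12],
    [[0,0,0],[0,0,0],0.12],
    [[0,0,0],[0,0,0],0.12],
    [[0,0,0],[0,0,0],0.12],
    [[0,0,0],[0,0,0],0.12],
  ],
)

```text
time_s: 3.6
eef_pos: [0.4697, -0.0989, 0.0462]
tool_rot: [[-0.754, 0.656, -0.0], [0.656, 0.754, -0.0], [0.0, -0.0, -1.0]]
ft_force: [0.4, 0.1, -0.5]
width: 0.0208
```

>>> arm_command(
  deltas=[
    [[0,0,0],[0,0,0],0.05],
    [[0,0,0],[0,0,0],0.0],
    [[0,0,0],[0,0,0],0.0],
  ],
)

```text
time_s: 3.85
eef_pos: [0.4697, -0.0989, 0.0462]
tool_rot: [[-0.755, 0.656, -0.0], [0.656, 0.755, -0.0], [0.0, -0.0, -1.0]]
ft_force: [-0.1, 0.5, 0.5]
width: 0.0018
```

```bash
python3 - <<'E'
from h import *
s=snap('side','side5.png');W=cloud(s)
a=cv2.resize(s['image'][190:300,240:350],(600,600),interpolation=cv2.INTER_CUBIC);cv2.imwrite('pics/c8.png',a)
for v in range(240,284,3): print(v,W[v,290].round(3))
E
python3 go.py .469 -.0985 .046 139
```

```text
240 [ 0.421 -0.171  0.176]
243 [ 0.418 -0.176  0.174]
246 [ 0.421 -0.172  0.162]
249 [ 0.425 -0.167  0.149]
252 [ 0.424 -0.168  0.143]
255 [ 0.463 -0.107  0.069]
258 [ 0.464 -0.106  0.059]
261 [ 0.465 -0.105  0.049]
264 [ 0.466 -0.105  0.039]
267 [ 0.465 -0.107  0.033]
270 [ 0.464 -0.108  0.024]
273 [ 0.459 -0.117  0.026]
276 [ 0.456 -0.122  0.022]
279 [ 0.451 -0.13   0.022]
282 [ 0.451 -0.131  0.014]
t 3.9 pos [ 0.4697 -0.0989  0.0462] yaw 138.98 delta mm [ 0.8 -0.2  0.2] rotvec [-0.01  0.   -0.02] w 0.0008 F [0.47 1.13 0.49] T [-0.014 -0.006 -0.006] q [-20.1  24.3 111.3  -0.   44.4 -69.1]
```

View pics/c8.png

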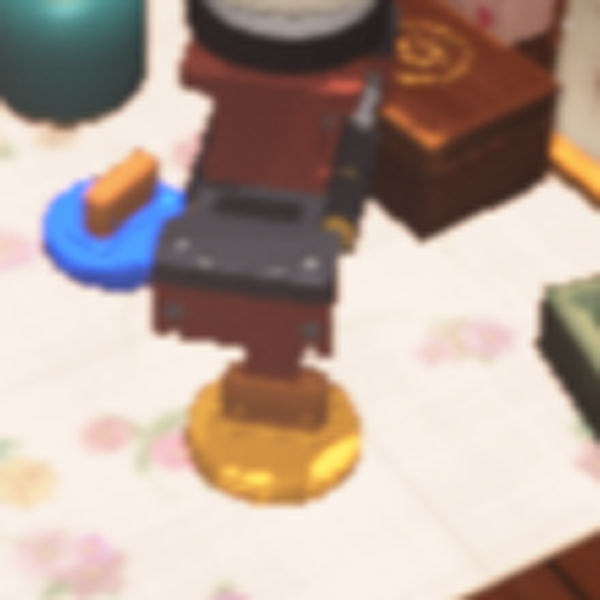

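The jaws closed on nothing above the bar (width 0.8 mm). So the true tips sit about 28 mm higher than the stated tool geometry: real tip z ≈ reported TCP z + 9 mm. The picture shows the finger centred over the bar (crop x ≈ 272 against the bar's 275). I'll open and go lower, checking the force.

>>> arm_command(
  deltas=[
    [[0,0,0],[0,0,0],0.5],
    [[0,0,0],[0,0,0],0.5],
    [[0,0,0],[0,0,0],0.5],
    [[0,0,0],[0,0,0],0.5],
    [[0,0,0],[0,0,0],0.5],
  ],
)

```text
time_s: 4.32
eef_pos: [0.4697, -0.0989, 0.0462]
tool_rot: [[-0.754, 0.656, -0.0], [0.656, 0.754, -0.0], [-0.0, -0.0, -1.0]]
ft_force: [-0.5, -1.0, 0.2]
width: 0.0306
```

>>> arm_command(
  deltas=[
    [[0,0,5],[0,0,0],0.5],
    [[0,0,10],[0,0,0],0.5],
    [[0,0,15],[0,0,0],0.5],
    [[0,0,20],[0,0,0],0.5],
    [[0,0,20],[0,0,0],0.5],
  ],
)

```text
time_s: 4.73
eef_pos: [0.4688, -0.0986, 0.025]
tool_rot: [[-0.754, 0.656, -0.002], [0.656, 0.754, 0.001], [0.002, -0.001, -1.0]]
ft_force: [-0.7, -0.9, 0.1]
width: 0.0438
```

```bash
python3 - <<'E'
from h import *
s=snap('side','side6.png');W=cloud(s)
a=cv2.resize(s['image'][190:300,240:350],(600,600),interpolation=cv2.INTER_CUBIC);cv2.imwrite('pics/c9.png',a)
for v in range(252,284,2): print(v,W[v,288].round(3))
E
python3 go.py .469 -.0985 .021 139
```

```text
252 [ 0.418 -0.171  0.147]
254 [ 0.418 -0.17   0.142]
256 [ 0.422 -0.164  0.13 ]
258 [ 0.422 -0.164  0.125]
260 [ 0.422 -0.166  0.121]
262 [ 0.422 -0.165  0.115]
264 [ 0.45  -0.122  0.061]
266 [ 0.449 -0.123  0.056]
268 [ 0.449 -0.124  0.051]
270 [ 0.45  -0.122  0.043]
272 [ 0.449 -0.124  0.039]
274 [ 0.454 -0.117  0.025]
276 [ 0.451 -0.121  0.024]
278 [ 0.448 -0.127  0.024]
280 [ 0.447 -0.129  0.02 ]
282 [ 0.448 -0.128  0.013]
t 4.7833 pos [ 0.469  -0.0986  0.0254] yaw 138.97 delta mm [0.1 0.1 4.4] rotvec [-0.04 -0.09 -0.03] w 0.0438 F [0.22 0.02 0.25] T [-0.038  0.032  0.047] q [-20.1  26.5 112.1  -0.   41.5 -69.1]
```

View pics/c9.png

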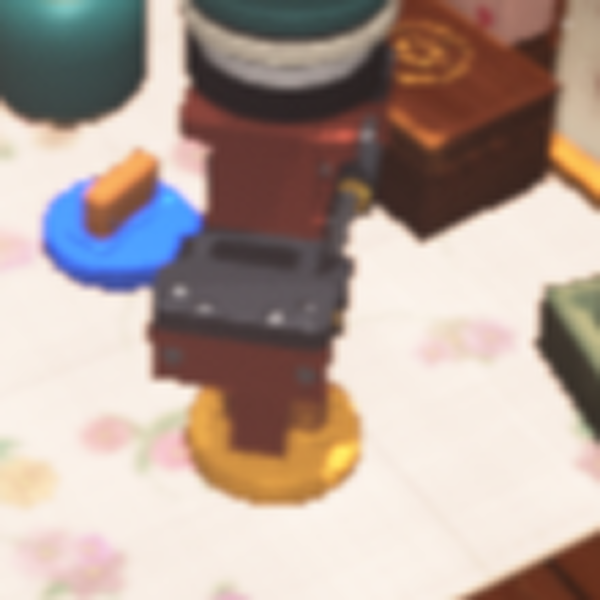

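The finger edge at crop (260,452) is at z ≈ 0.036. I go down another 6 mm and close.

>>> arm_command(
  deltas=[
    [[0,0,3],[0,0,0],0.5],
    [[0,0,6],[0,0,0],0.5],
    [[0,0,6],[0,0,0],0.3],
    [[0,0,6],[0,0,0],0.2],
    [[0,0,6],[0,0,0],0.15],
  ],
  grip_force=15,
)

```text
time_s: 5.2
eef_pos: [0.4697, -0.0989, 0.0202]
tool_rot: [[-0.754, 0.656, 0.0], [0.656, 0.754, -0.0], [-0.0, -0.0, -1.0]]
ft_force: [-0.2, -0.6, -0.0]
width: 0.0273
```

>>> arm_command(
  deltas=[
    [[0,0,0],[0,0,0],0.1],
    [[0,0,0],[0,0,0],0.05],
    [[0,0,0],[0,0,0],0.0],
    [[0,0,0],[0,0,0],0.0],
  ],
)

```text
time_s: 5.53
eef_pos: [0.4698, -0.0989, 0.0203]
tool_rot: [[-0.754, 0.656, 0.0], [0.656, 0.754, -0.0], [-0.0, 0.0, -1.0]]
ft_force: [-0.9, -0.6, 1.3]
width: 0.0147
```

```bash
python3 go.py .469 -.0985 .021 139
```

```text
t 5.5333 pos [ 0.4698 -0.0989  0.0203] yaw 138.98 delta mm [ 0.9 -0.2 -0.7] rotvec [ 0.    0.02 -0.02] w 0.0147 F [-0.87 -0.62  1.33] T [-0.046  0.02  -0.015] q [-20.1  27.  112.3  -0.   40.7 -69.1]
```

The width is 14.7 mm, so the bar is gripped. I firm up the grip and lift.

>>> arm_command(
  deltas=[
    [[0,0,0],[0,0,0],0],
    [[0,0,-5],[0,0,0],0],
    [[0,0,-20],[0,0,0],0],
    [[0,0,-40],[0,0,0],0],
    [[0,0,-50],[0,0,0],0],
  ],
  grip_force=30,
)

```text
time_s: 5.95
eef_pos: [0.4697, -0.0988, 0.0715]
tool_rot: [[-0.755, 0.656, 0.0], [0.656, 0.755, -0.0], [-0.0, -0.0, -1.0]]
ft_force: [0.4, -0.1, -3.1]
width: 0.0149
```

>>> arm_command(
  deltas=[
    [[0,0,-20],[0,0,0],0],
    [[0,0,-45],[0,0,0],0],
    [[0,0,-70],[0,0,0],0],
    [[0,0,-80],[0,0,0],0],
    [[0,0,-80],[0,0,0],0],
  ],
)

```text
time_s: 6.37
eef_pos: [0.4712, -0.0994, 0.1523]
tool_rot: [[-0.755, 0.656, 0.004], [0.656, 0.755, -0.002], [-0.004, 0.002, -1.0]]
ft_force: [0.6, 0.5, -3.3]
width: 0.0147
```

```bash
python3 - <<'E'
from h import *
s=snap('side','side7.png')
a=cv2.resize(s['image'][110:270,200:360],(600,600),interpolation=cv2.INTER_CUBIC);cv2.imwrite('pics/c10.png',a)
E
python3 go.py .515 .1767 .16 170.5
```

```text
t 6.4167 pos [ 0.4702 -0.099   0.1507] yaw 138.98 delta mm [147.1 237.4  -9.4] rotvec [ 1.000e-02  1.200e-01 -3.152e+01] w 0.0148 F [ 0.29 -0.43 -4.3 ] T [-0.094 -0.066 -0.028] q [-20.1  15.  105.5  -0.   59.3 -69.1]
```

View pics/c10.png

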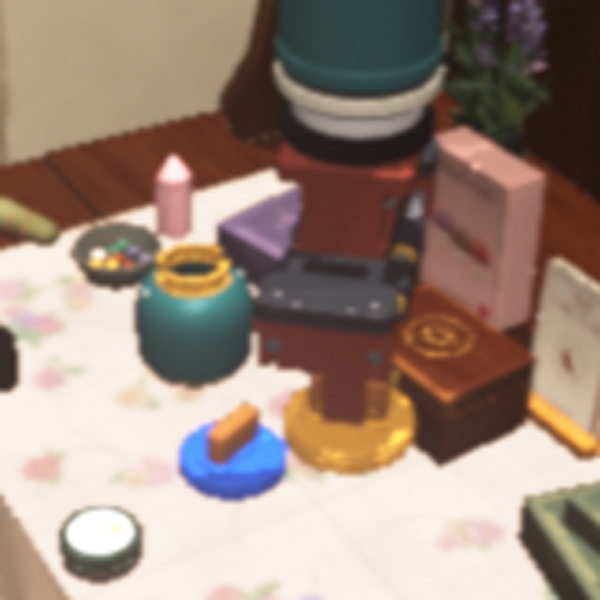

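The lid is up as one: 3.4 N of extra weight matches both parts, and the cap shows at crop (350,425). Now I measure where the cap sits in the grip, along the bar, from the side view.

```bash
cat > m4.py <<'E'
from h import *
def ext(img,box,lo=12,hi=40,S=90):
    x0,x1,y0,y1=box;hsv=cv2.cvtColor(img[y0:y1,x0:x1],cv2.COLOR_BGR2HSV)
    m=((hsv[...,0]>=lo)&(hsv[...,0]<=hi)&(hsv[...,1]>S)).astype(np.uint8)
    c=max(cv2.findContours(m,0,1)[0],key=cv2.contourArea);b=cv2.boundingRect(c);return b[0]+x0-.5,b[0]+b[2]+x0-.5,b[1]+y0-.5,b[1]+b[3]+y0-.5
def circ(d,C,r,zs):
    th=np.linspace(0,2*np.pi,180);P=np.array([proj(d,[C[0]+r*np.cos(t),C[1]+r*np.sin(t),z]) for z in zs for t in th])
    return P[:,0].min(),P[:,0].max(),P[:,1].min(),P[:,1].max()
E
python3 - <<'E'
from m4 import *
s=load('side7.npz');s0=load('side0.npz')
print('held',ext(s['image'],(268,318,195,240)),'pred@TCP',circ(s,(.4705,-.0991),.036,(.1402,.1552)))
print('rest',ext(s0['image'],(268,312,250,290),20),'pred',circ(s0,(.4688,-.0979),.036,(.0095,.0245)))
for C in((.515,.1767),):print('neck',ext(s0['image'],(235,268,170,193),10),'pred',circ(s0,C,.025,(.086,)),circ(s0,C,.025,(.072,)))
h=s['image'][205:236,272:316];cv2.imwrite('pics/c11.png',np.hstack([cv2.resize(h,None,fx=9,fy=9,interpolation=0),cv2.resize(s0['image'][165:196,230:272],None,fx=9,fy=9,interpolation=0)]))
E
```

```text
held (275.5, 311.5, 207.5, 236.5) pred@TCP (np.float64(274.57584431828724), np.float64(309.6990623471796), np.float64(209.88458517345288), np.float64(237.2481279512126))
rest (273.5, 305.5, 258.5, 279.5) pred (np.float64(273.17026295452507), np.float64(305.49333622090643), np.float64(255.5210635550047), np.float64(282.9477210400683))
neck (240.5, 261.5, 174.5, 188.5) pred (np.float64(241.3787948363644), np.float64(260.5459194080924), np.float64(174.23934060782594), np.float64(184.60189718057018)) (np.float64(241.5733624071714), np.float64(260.6023438507554), np.float64(178.6872982514436), np.float64(189.12845907227296))
```

View pics/c11.png

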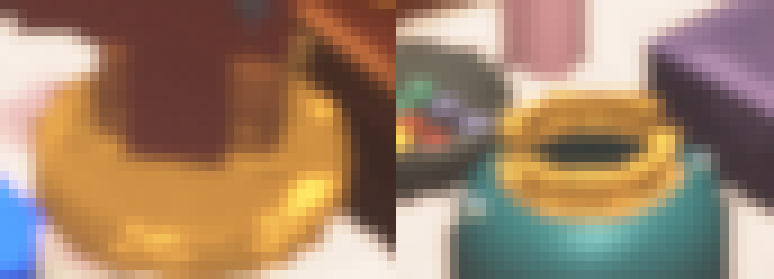

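>>> arm_command(
  deltas=[
    [[10,16,-2],[0,0,0],0],
    [[27,44,-4],[0,0,0],0],
    [[44,71,-6],[0,0,0],0],
    [[61,98,-8],[0,0,0],0],
    [[78,126,-9],[0,0,0],0],
  ],
)

```text
time_s: 6.83
eef_pos: [0.492, 0.0487, 0.1572]
tool_rot: [[-0.754, 0.657, -0.004], [0.657, 0.754, 0.0], [0.003, -0.002, -1.0]]
ft_force: [0.7, -0.5, -3.0]
width: 0.0147
```

>>> arm_command(
  deltas=[
    [[17,27,0],[0,0,0],0],
    [[34,55,0],[0,0,0],0],
    [[51,82,0],[0,0,0],0],
    [[63,102,0],[0,0,0],0],
    [[69,111,0],[0,0,0],0],
  ],
)

```text
time_s: 7.25
eef_pos: [0.5134, 0.1791, 0.1569]
tool_rot: [[-0.756, 0.655, -0.003], [0.655, 0.756, 0.0], [0.002, -0.002, -1.0]]
ft_force: [0.2, -0.0, -3.6]
width: 0.0146
```

>>> arm_command(
  deltas=[
    [[0,0,0],[0,0,-6.5],0],
    [[0,0,0],[0,0,-13],0],
    [[0,0,0],[0,0,-19.5],0],
    [[0,0,0],[0,0,-26],0],
    [[0,0,0],[0,0,-31.5],0],
  ],
)

```text
time_s: 7.67
eef_pos: [0.5129, 0.1756, 0.1572]
tool_rot: [[-0.987, 0.16, -0.003], [0.16, 0.987, -0.001], [0.003, -0.002, -1.0]]
ft_force: [1.0, -0.6, -3.3]
width: 0.0153
```

>>> arm_command(
  deltas=[
    [[0,0,0],[0,0,0],0],
    [[0,0,0],[0,0,0],0],
  ],
)

```text
time_s: 7.83
eef_pos: [0.5133, 0.1757, 0.1577]
tool_rot: [[-0.986, 0.169, -0.003], [0.169, 0.986, -0.001], [0.002, -0.001, -1.0]]
ft_force: [0.1, -1.1, -3.6]
width: 0.0148
```

```bash
python3 go.py .515 .1767 .14 170.5; python3 - <<'E'
from m4 import *
s=load('side7.npz');y=np.array([.656,.755,0]);p=np.array([.4705,-.0991,.1507])
print('finger pred u held1',proj(s,p-y*.02+[0,0,.012]),'obs 291.0')
s=snap('side','side8.png');t=snap('top','top8.png')
a=cv2.resize(s['image'][90:230,180:320],(480,480),interpolation=cv2.INTER_CUBIC);b=cv2.resize(t['image'][140:240,180:280],(320,320),interpolation=cv2.INTER_CUBIC)
cv2.imwrite('pics/c12.png',np.hstack([a,np.vstack([b,np.zeros((160,320,3),np.uint8)])]))
E
```

```text
t 7.8333 pos [0.5133 0.1757 0.1577] yaw 170.29 delta mm [-1.5  1.3 17.7] rotvec [-0.08 -0.14 -0.21] w 0.0148 F [ 0.09 -1.14 -3.55] T [-0.002  0.014  0.023] q [ 11.6  19.4  97.5  -0.   63.3 -68.7]
finger pred u held1 [290.61755952 223.38885004] obs 291.0
```

View pics/c12.png

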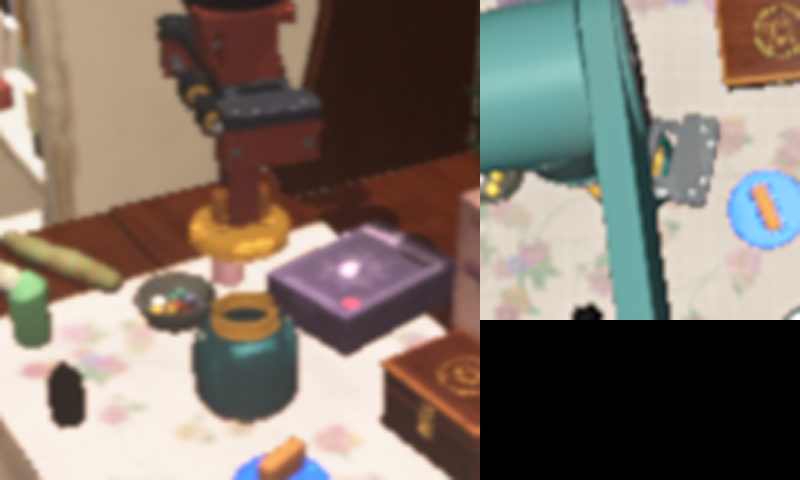

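```bash
python3 - <<'E'
from m4 import *
s=load('side8.npz');im=s['image']
C=(.5133,.1757);print('pred',np.round(circ(s,C,.036,(.1469,.1619)),1),'ext',ext(im,(232,268,140,170),8))
Cj=(.515,.1767);print('neckpred',np.round(circ(s,Cj,.025,(.086,)),1),np.round(circ(s,Cj,.025,(.072,)),1),ext(im,(235,268,170,193),8))
for dx,dy in((.01,0),(0,.01)):print(np.round(circ(s,(C[0]+dx,C[1]+dy),.036,(.1469,.1619)),1))
cv2.imwrite('pics/c13.png',cv2.resize(im[135:200,225:275],None,fx=9,fy=9,interpolation=0))
E
```

```text
pred [235.4 264.2 147.2 166.8] ext (231.5, 267.5, 139.5, 166.5)
neckpred [241.4 260.5 174.2 184.6] [241.6 260.6 178.7 189.1] (240.5, 261.5, 174.5, 189.5)
[239.  267.7 146.3 165.8]
[233.7 262.4 145.6 164.9]
```

View pics/c13.png

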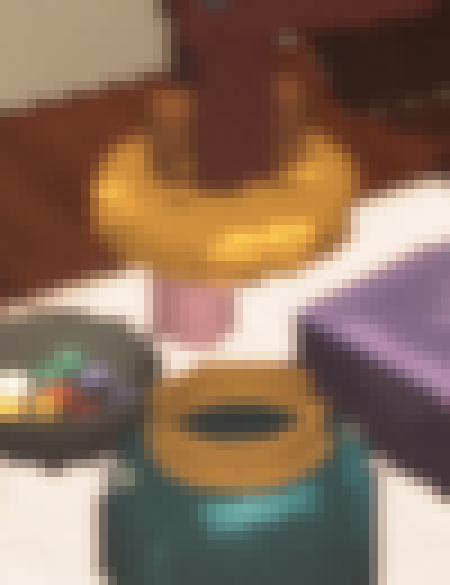

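The cap is within about 3 mm of the jar axis: cap centre u ≈ 249.5, neck ≈ 251.2. I correct that and come down to just over the rim.

>>> arm_command(
  deltas=[
    [[-2.5,1.3,8],[0,0,0],0],
    [[-2.5,1.3,20],[0,0,0],0],
    [[-2.5,1.3,32],[0,0,0],0],
    [[-2.5,1.3,42],[0,0,0],0],
    [[-2.5,1.3,42],[0,0,0],0],
  ],
)

```text
time_s: 8.35
eef_pos: [0.5154, 0.1769, 0.1147]
tool_rot: [[-0.986, 0.166, -0.004], [0.166, 0.986, -0.001], [0.004, -0.002, -1.0]]
ft_force: [-1.2, 1.1, -4.1]
width: 0.015
```

>>> arm_command(
  deltas=[
    [[0,0,2],[0,0,0],0],
    [[0,0,4],[0,0,0],0],
    [[0,0,6],[0,0,0],0],
    [[0,0,7],[0,0,0],0],
    [[0,0,7],[0,0,0],0],
  ],
)

```text
time_s: 8.77
eef_pos: [0.5171, 0.1774, 0.1103]
tool_rot: [[-0.986, 0.165, 0.0], [0.165, 0.986, -0.0], [-0.0, 0.0, -1.0]]
ft_force: [-0.2, 1.2, -3.4]
width: 0.0148
```

```bash
python3 go.py .5155 .1765 .091 170.4; python3 - <<'E'
from m4 import *
s=snap('side','side9.png')
cv2.imwrite('pics/c14.png',cv2.resize(s['image'][140:215,220:280],None,fx=8,fy=8,interpolation=0))
E
```

```text
t 8.7667 pos [0.5171 0.1774 0.1103] yaw 170.48 delta mm [ 1.5 -1.1 19.3] rotvec [0.   0.02 0.08] w 0.0148 F [-0.15  1.16 -3.35] T [0.024 0.001 0.001] q [ 11.7  23.   99.9  -0.   57.1 -68.8]
```

View pics/c14.png

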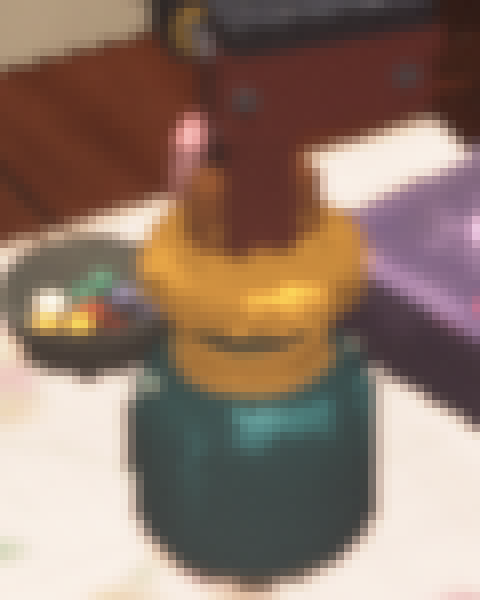

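The cap (u ≈ 251.1) is lined up with the neck (251.3) in the side view, with the plug just over the rim. I descend in small steps, watching the force.

>>> arm_command(
  deltas=[
    [[0.5,-0.7,1],[0,0,0],0],
    [[0.5,-0.7,3],[0,0,0],0],
    [[0.5,-0.7,5],[0,0,0],0],
    [[0.5,-0.7,7],[0,0,0],0],
    [[0.5,-0.7,7],[0,0,0],0],
  ],
)

```text
time_s: 9.23
eef_pos: [0.516, 0.1766, 0.1026]
tool_rot: [[-0.986, 0.165, -0.001], [0.165, 0.986, -0.0], [0.001, -0.0, -1.0]]
ft_force: [0.5, 0.6, -4.1]
width: 0.0152
```

>>> arm_command(
  deltas=[
    [[0,0,1],[0,0,0],0],
    [[0,0,2],[0,0,0],0],
    [[0,0,3],[0,0,0],0],
    [[0,0,4],[0,0,0],0],
    [[0,0,4],[0,0,0],0],
  ],
)

```text
time_s: 9.65
eef_pos: [0.5163, 0.1767, 0.0989]
tool_rot: [[-0.986, 0.165, -0.0], [0.165, 0.986, -0.0], [0.0, -0.0, -1.0]]
ft_force: [0.7, -0.3, -3.3]
width: 0.0148
```

```bash
python3 go.py .5155 .1765 .091 170.4
```

```text
t 9.65 pos [0.5163 0.1767 0.0989] yaw 170.48 delta mm [ 0.7 -0.3  7.9] rotvec [-0.01 -0.02  0.08] w 0.0148 F [ 0.69 -0.31 -3.29] T [-0.02  -0.049  0.026] q [ 11.6  23.9 100.6  -0.   55.6 -68.8]
```

The plug is about 8 mm inside the neck with no contact. Next come the keys.

>>> arm_command(
  deltas=[
    [[0.3,0,1],[0,0,0],0],
    [[0.3,0,2],[0,0,0],0],
    [[0.3,0,3],[0,0,0],0],
    [[0.3,0,4],[0,0,0],0],
    [[0.3,0,4],[0,0,0],0],
  ],
)

```text
time_s: 10.07
eef_pos: [0.516, 0.1767, 0.0949]
tool_rot: [[-0.986, 0.165, -0.0], [0.165, 0.986, -0.0], [0.0, -0.0, -1.0]]
ft_force: [0.4, -0.7, -3.7]
width: 0.0148
```

>>> arm_command(
  deltas=[
    [[0,0,1],[0,0,0],0],
    [[0,0,2],[0,0,0],0],
    [[0,0,3],[0,0,0],0],
    [[0,0,3],[0,0,0],0],
  ],
)

```text
time_s: 10.4
eef_pos: [0.5161, 0.1767, 0.092]
tool_rot: [[-0.986, 0.165, -0.0], [0.165, 0.986, -0.0], [0.0, -0.0, -1.0]]
ft_force: [-0.0, -0.3, -3.1]
width: 0.0148
```

```bash
python3 go.py .5155 .1765 .091 170.4
```

```text
t 10.4 pos [0.5161 0.1767 0.092 ] yaw 170.48 delta mm [ 0.5 -0.3  1. ] rotvec [-0.01 -0.01  0.08] w 0.0148 F [-0.01 -0.31 -3.1 ] T [-0.007 -0.025 -0.03 ] q [ 11.7  24.4 100.9  -0.   54.7 -68.8]
```

>>> arm_command(
  deltas=[
    [[0,0,0.5],[0,0,0],0],
    [[0,0,0.5],[0,0,0],0],
    [[0,0,1],[0,0,0],0],
    [[0,0,1],[0,0,0],0],
    [[0,0,1],[0,0,0],0],
  ],
)

```text
time_s: 10.82
eef_pos: [0.5162, 0.1768, 0.0912]
tool_rot: [[-0.986, 0.165, 0.0], [0.165, 0.986, -0.0], [-0.0, -0.0, -1.0]]
ft_force: [-0.2, -0.5, -0.7]
width: 0.0146
```

```bash
python3 go.py .5155 .1765 .091 170.4; python3 - <<'E'
from m4 import *
s=snap('side','side10.png')
cv2.imwrite('pics/c15.png',cv2.resize(s['image'][140:215,220:280],None,fx=8,fy=8,interpolation=0))
print('pred seated skirt bottom v',circ(s,(.5153,.1766),.036,(.0795,.0945)))
E
```

```text
t 10.8167 pos [0.5162 0.1768 0.0912] yaw 170.48 delta mm [ 0.7 -0.4  0.2] rotvec [-0.    0.01  0.08] w 0.0146 F [-0.16 -0.47 -0.71] T [-0.009 -0.025  0.032] q [ 11.7  24.4 101.   -0.   54.6 -68.8]
pred seated skirt bottom v (np.float64(237.12993207715226), np.float64(264.88398796392175), np.float64(169.32122494675872), np.float64(189.08548247565437))
```

View pics/c15.png

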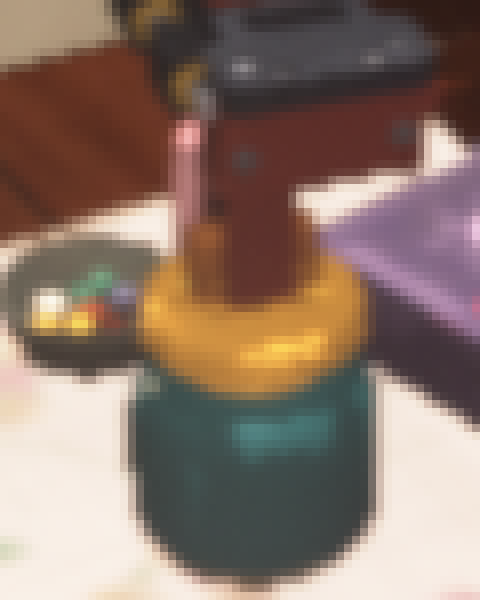

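The skirt's lower edge is at v ≈ 189.2, against 189.1 predicted for fully seated, and the load came off at the expected height. A light press confirms it, then I ease back into the play.

>>> arm_command(
  deltas=[
    [[0,0,0.7],[0,0,0],0],
    [[0,0,1.2],[0,0,0],0],
    [[0,0,1.2],[0,0,0],0],
    [[0,0,1.2],[0,0,0],0],
  ],
)

```text
time_s: 11.2
eef_pos: [0.5163, 0.1768, 0.0903]
tool_rot: [[-0.986, 0.165, 0.0], [0.165, 0.986, -0.0], [-0.0, 0.0, -1.0]]
ft_force: [-0.9, -0.4, 3.5]
width: 0.0149
```

```bash
python3 go.py .5155 .1765 .091 170.4
```

```text
t 11.2 pos [0.5163 0.1768 0.0903] yaw 170.48 delta mm [ 0.7 -0.4 -0.7] rotvec [0.   0.02 0.08] w 0.0149 F [-0.87 -0.39  3.48] T [-0.038  0.205  0.006] q [ 11.7  24.5 101.   -0.   54.4 -68.8]
```

It bottomed exactly at the predicted height (TCP 0.0903), so the sifter is home. I ease up into the play and turn anticlockwise in steps.

>>> arm_command(
  deltas=[
    [[0,0,-1],[0,0,0],0],
    [[0,0,-1],[0,0,0],0],
    [[0,0,-1],[0,0,-4],0],
    [[0,0,-1],[0,0,-8],0],
    [[0,0,-1],[0,0,-12],0],
  ],
)

```text
time_s: 11.62
eef_pos: [0.516, 0.1767, 0.0907]
tool_rot: [[-0.999, -0.047, -0.0], [-0.047, 0.999, -0.0], [0.0, -0.0, -1.0]]
ft_force: [-0.9, -0.2, -1.4]
width: 0.0144
```

```bash
python3 go.py .5163 .1768 .0912 230
```

```text
t 11.6167 pos [0.516  0.1767 0.0907] yaw -177.32 delta mm [-0.3  0.1 -0.5] rotvec [ 0.000e+00 -2.000e-02 -4.732e+01] w 0.0144 F [-0.94 -0.25 -1.38] T [ 0.031 -0.001 -0.011] q [ 11.7  24.5 101.   -0.   54.5 -81. ]
```

>>> arm_command(
  deltas=[
    [[0,0,-0.2],[0,0,-5],0],
    [[0,0,-0.2],[0,0,-10],0],
    [[0,0,-0.2],[0,0,-15],0],
    [[0,0,-0.2],[0,0,-20],0],
    [[0,0,-0.2],[0,0,-25],0],
  ],
)

```text
time_s: 12.03
eef_pos: [0.5159, 0.1767, 0.0908]
tool_rot: [[-0.885, -0.465, -0.0], [-0.465, 0.885, -0.0], [0.0, 0.0, -1.0]]
ft_force: [0.2, -0.4, -1.4]
width: 0.0147
```

```bash
python3 go.py .5163 .1768 .0912 230; python3 - <<'E'
from m4 import *
s=snap('side','side11.png')
cv2.imwrite('pics/c16.png',cv2.resize(s['image'][140:215,220:280],None,fx=8,fy=8,interpolation=0))
E
```

```text
t 12.0333 pos [0.5159 0.1767 0.0908] yaw -152.27 delta mm [-0.4 -0.1 -0.4] rotvec [ 1.000e-02 -3.000e-02 -2.227e+01] w 0.0147 F [ 0.24 -0.39 -1.37] T [ 0.052  0.036 -0.028] q [  11.7   24.5  101.    -0.    54.6 -106.1]
```

View pics/c16.png

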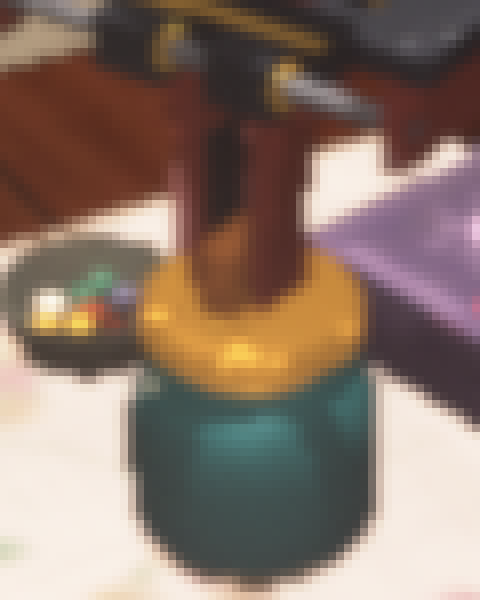

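It has turned 37° with the cap still low. The jar's dot at crop (150,383) has not moved, so the jar is not turning along. Continuing.

>>> arm_command(
  deltas=[
    [[0,0,0],[0,0,-5],0],
    [[0,0,0],[0,0,-10],0],
    [[0,0,0],[0,0,-15],0],
    [[0,0,0],[0,0,-19],0],
    [[0,0,0],[0,0,-22],0],
  ],
)

```text
time_s: 12.5
eef_pos: [0.516, 0.1767, 0.0909]
tool_rot: [[-0.649, -0.761, -0.0], [-0.761, 0.649, -0.0], [0.0, 0.0, -1.0]]
ft_force: [-0.4, -0.2, -2.1]
width: 0.015
```

```bash
python3 go.py .5163 .1768 .0912 233
```

```text
t 12.5 pos [0.516  0.1767 0.0909] yaw -130.44 delta mm [-0.3 -0.2 -0.3] rotvec [ 0.01 -0.02 -3.44] w 0.015 F [-0.4  -0.16 -2.1 ] T [ 0.057  0.004 -0.034] q [  11.7   24.5  101.    -0.    54.6 -127.9]
```

>>> arm_command(
  deltas=[
    [[0,0,0],[0,0,-1],0],
    [[0,0,0],[0,0,-2],0],
    [[0,0,0],[0,0,-2],0],
  ],
)

```text
time_s: 12.75
eef_pos: [0.516, 0.1767, 0.091]
tool_rot: [[-0.623, -0.782, -0.0], [-0.782, 0.623, -0.0], [0.0, 0.0, -1.0]]
ft_force: [0.1, 0.6, -0.1]
width: 0.0147
```

```bash
python3 go.py .5163 .1768 .0912 233
```

```text
t 12.75 pos [0.516  0.1767 0.091 ] yaw -128.57 delta mm [-0.3 -0.2 -0.2] rotvec [ 0.01 -0.02 -1.57] w 0.0147 F [ 0.09  0.55 -0.09] T [ 0.056  0.069 -0.036] q [  11.6   24.5  101.    -0.    54.6 -129.8]
```

>>> arm_command(
  deltas=[
    [[0,0,0],[0,0,-1],0],
    [[0,0,0],[0,0,-2],0],
    [[0,0,0],[0,0,-3],0],
    [[0,0,0],[0,0,-3],0],
  ],
)

```text
time_s: 13.08
eef_pos: [0.516, 0.1767, 0.0911]
tool_rot: [[-0.58, -0.815, -0.0], [-0.815, 0.58, -0.0], [0.0, 0.0, -1.0]]
ft_force: [0.0, 0.1, -1.0]
width: 0.015
```

```bash
python3 go.py .5163 .1768 .0912 233
```

```text
t 13.0833 pos [0.516  0.1767 0.0911] yaw -125.46 delta mm [-0.3 -0.2 -0.1] rotvec [ 0.   -0.02  1.54] w 0.015 F [ 0.04  0.12 -1.04] T [ 0.053  0.077 -0.001] q [  11.7   24.5  101.    -0.    54.6 -132.9]
```

>>> arm_command(
  deltas=[
    [[0,0,0],[0,0,-1],0],
    [[0,0,0],[0,0,-2],0],
    [[0,0,0],[0,0,-3],0],
    [[0,0,0],[0,0,-3],0],
  ],
)

```text
time_s: 13.42
eef_pos: [0.5161, 0.1764, 0.0911]
tool_rot: [[-0.536, -0.844, -0.0], [-0.844, 0.536, -0.001], [0.001, -0.0, -1.0]]
ft_force: [0.4, -1.8, -1.1]
width: 0.0151
```

```bash
python3 go.py .5163 .1768 .0912 233; python3 - <<'E'
from m4 import *
s=snap('side','side12.png')
cv2.imwrite('pics/c17.png',cv2.resize(s['image'][140:215,220:280],None,fx=8,fy=8,interpolation=0))
E
```

```text
t 13.4167 pos [0.5161 0.1764 0.0911] yaw -122.44 delta mm [-0.4  0.  -0.1] rotvec [-0.02 -0.03  4.56] w 0.0151 F [ 0.4  -1.78 -1.09] T [-0.322  0.085 -0.042] q [  11.6   24.4  101.    -0.    54.6 -135.9]
```

View pics/c17.png

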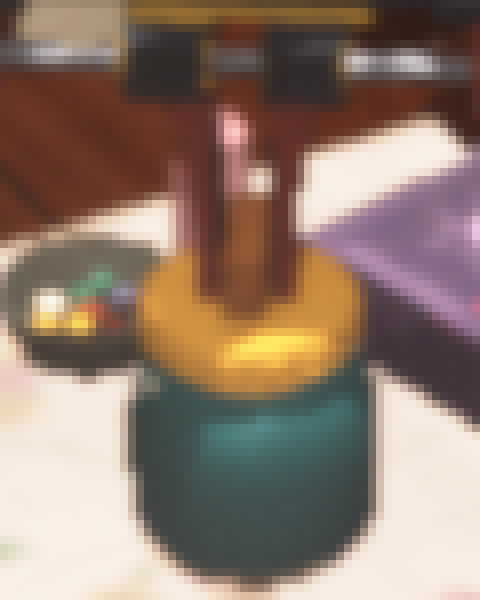

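At 67° total a contact force and moment appeared. That fits the stop (63° plus a few degrees of key play), and the jar is unmoved. I back off 2.5° to clear the stop and start lifting slowly.

>>> arm_command(
  deltas=[
    [[0,0,0],[0,0,1.5],0],
    [[0,0,0],[0,0,2.5],0],
    [[0,0,0],[0,0,2.5],0],
    [[0,0,0],[0,0,2.5],0],
  ],
)

```text
time_s: 13.8
eef_pos: [0.5162, 0.1769, 0.0912]
tool_rot: [[-0.574, -0.819, 0.0], [-0.819, 0.574, 0.0], [-0.0, 0.0, -1.0]]
ft_force: [-0.6, 0.6, -0.2]
width: 0.0147
```

```bash
python3 go.py .5163 .1768 .0912 233
```

```text
t 13.8 pos [0.5162 0.1769 0.0912] yaw -125.0 delta mm [-0.  -0.2  0. ] rotvec [0.   0.01 2.  ] w 0.0147 F [-0.63  0.6  -0.16] T [-0.009 -0.001  0.016] q [  11.7   24.4  101.     0.    54.6 -133.3]
```

>>> arm_command(
  deltas=[
    [[0,0,-0.7],[0,0,0],0],
    [[0,0,-1.3],[0,0,0],0],
    [[0,0,-2],[0,0,0],0],
    [[0,0,-2.5],[0,0,0],0],
    [[0,0,-2.5],[0,0,0],0],
  ],
)

```text
time_s: 14.22
eef_pos: [0.5163, 0.1768, 0.0938]
tool_rot: [[-0.574, -0.819, 0.0], [-0.819, 0.574, 0.0], [-0.0, -0.0, -1.0]]
ft_force: [0.1, -0.0, -1.7]
width: 0.015
```

```bash
python3 go.py .5163 .1768 .0912 233
```

```text
t 14.2167 pos [0.5163 0.1768 0.0938] yaw -125.02 delta mm [-0.  -0.   2.6] rotvec [-0.01  0.01  1.98] w 0.015 F [ 0.06 -0.02 -1.75] T [0.056 0.016 0.005] q [  11.7   24.2  100.8   -0.    54.9 -133.3]
```

At 2 mm past the lug play the load is only 1.7 N, the cap alone. I keep lifting.

>>> arm_command(
  deltas=[
    [[0,0,-1],[0,0,0],0],
    [[0,0,-2.5],[0,0,0],0],
    [[0,0,-4.5],[0,0,0],0],
    [[0,0,-6],[0,0,0],0],
    [[0,0,-6],[0,0,0],0],
  ],
)

```text
time_s: 14.63
eef_pos: [0.5164, 0.1768, 0.1001]
tool_rot: [[-0.574, -0.819, 0.001], [-0.819, 0.574, 0.0], [-0.0, -0.001, -1.0]]
ft_force: [1.0, 0.3, -1.1]
width: 0.0151
```

```bash
python3 go.py .5163 .1768 .0912 233; python3 - <<'E'
from m4 import *
s=snap('side','side13.png')
cv2.imwrite('pics/c18.png',cv2.resize(s['image'][140:215,220:280],None,fx=8,fy=8,interpolation=0))
E
```

```text
t 14.6333 pos [0.5164 0.1768 0.1001] yaw -125.02 delta mm [0.1 0.1 8.9] rotvec [-0.03  0.03  1.98] w 0.0151 F [ 0.98  0.29 -1.12] T [ 0.101  0.01  -0.023] q [  11.7   23.7  100.5   -0.    55.7 -133.3]
```

View pics/c18.png

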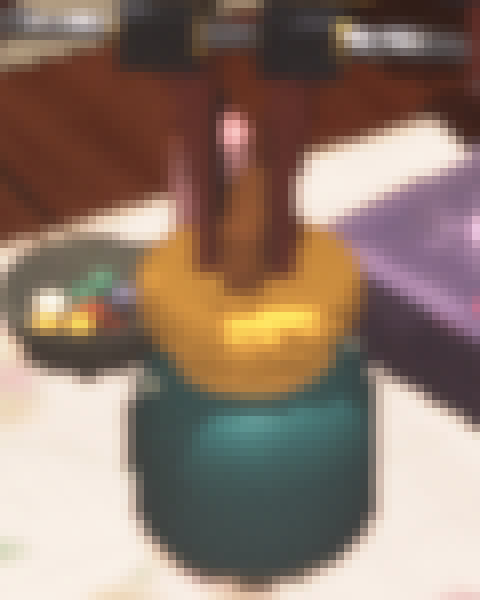

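>>> arm_command(
  deltas=[
    [[0,0,-4],[0,0,0],0],
    [[0,0,-10],[0,0,0],0],
    [[0,0,-20],[0,0,0],0],
    [[0,0,-32],[0,0,0],0],
    [[0,0,-45],[0,0,0],0],
  ],
)

```text
time_s: 15.1
eef_pos: [0.516, 0.1767, 0.1457]
tool_rot: [[-0.574, -0.819, -0.0], [-0.819, 0.574, -0.0], [0.0, 0.0, -1.0]]
ft_force: [0.6, -0.1, -0.7]
width: 0.0148
```

>>> arm_command(
  deltas=[
    [[0,0,-14],[0,0,0],0],
    [[0,0,-28],[0,0,0],0],
    [[0,0,-40],[0,0,0],0],
    [[0,0,-48],[0,0,0],0],
    [[0,0,-51],[0,0,0],0],
  ],
)

```text
time_s: 15.52
eef_pos: [0.5171, 0.177, 0.1977]
tool_rot: [[-0.574, -0.819, 0.003], [-0.819, 0.574, 0.001], [-0.002, -0.002, -1.0]]
ft_force: [1.1, 0.6, -1.8]
width: 0.0146
```

>>> arm_command(
  deltas=[
    [[0,0,0],[0,0,0],0],
    [[0,0,0],[0,0,0],0],
    [[0,0,0],[0,0,0],0],
    [[0,0,0],[0,0,0],0],
  ],
)

```text
time_s: 15.85
eef_pos: [0.5155, 0.1766, 0.1948]
tool_rot: [[-0.574, -0.819, -0.002], [-0.819, 0.574, -0.0], [0.001, 0.001, -1.0]]
ft_force: [0.1, 0.4, -0.7]
width: 0.0148
```

```bash
python3 go.py .5163 .1768 .197 233; python3 - <<'E'
from m4 import *
s=snap('side','side14.png');W=cloud(s);t=snap('top','top14.png')
cv2.imwrite('pics/c19.png',np.hstack([cv2.resize(s['image'][100:220,195:295],(500,600),interpolation=cv2.INTER_CUBIC),np.vstack([cv2.resize(t['image'][130:250,170:290],(300,300)),np.zeros((300,300,3),np.uint8)])]))
m=(abs(W[...,0]-.5153)<.033)&(abs(W[...,1]-.1767)<.033)&(W[...,2]>.07)&(W[...,2]<.12)
print('z over neck',np.percentile(W[...,2][m],[50,75,90]),m.sum())
print('flange seated pred',np.round(circ(s,(.5153,.1767),.032,(.086,.090)),1))
m=(abs(W[...,0]-.5153)<.04)&(abs(W[...,1]-.1767)<.04)&(W[...,2]>.17)&(W[...,2]<.21);v,u=np.nonzero(m);print('cap z',np.percentile(W[...,2][m],[2,50]))
E
```

```text
t 15.85 pos [0.5155 0.1766 0.1948] yaw -125.02 delta mm [-0.6 -0.5 -2.2] rotvec [ 0.06 -0.07  1.98] w 0.0148 F [ 0.14  0.35 -0.68] T [0.051 0.074 0.001] q [  11.7   17.2   94.7   -0.    68.1 -133.3]
z over neck [0.08942266 0.09057751 0.09158769] 401
flange seated pred [238.7 263.3 171.5 186.1]
cap z [0.1856341  0.19872102]
```

View pics/c19.png

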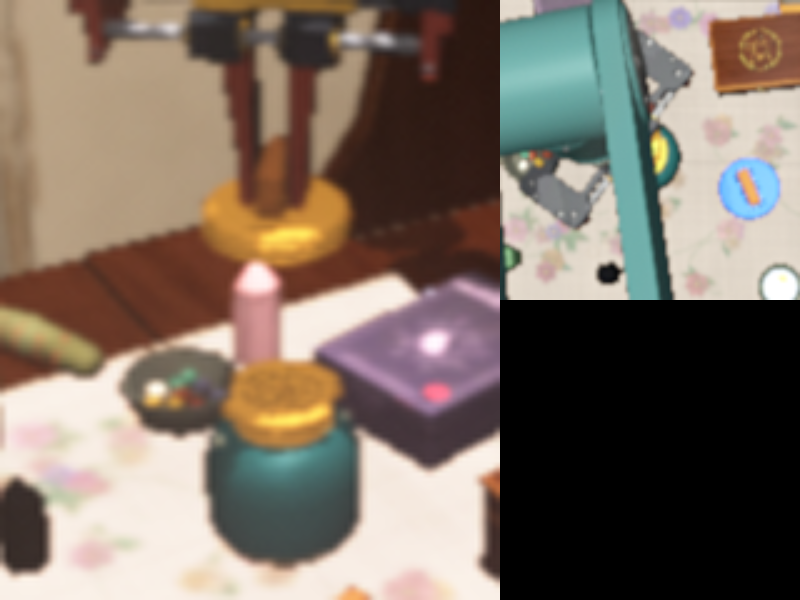

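The picture shows the sifter disc flush in the jar at crop (285,390). Its flange top is at z ≈ 0.090, the fully seated height. The cap is held level above it at crop (277,222), skirt at ≈ 0.186. I let it settle and hand in.

>>> arm_command(
  deltas=[
    [[0,0,0],[0,0,0],0],
    [[0,0,0],[0,0,0],0],
    [[0,0,0],[0,0,0],0],
    [[0,0,0],[0,0,0],0],
    [[0,0,0],[0,0,0],0],
  ],
)

```text
time_s: 16.37
eef_pos: [0.5161, 0.1767, 0.1956]
tool_rot: [[-0.574, -0.819, -0.0], [-0.819, 0.574, -0.0], [0.0, 0.0, -1.0]]
ft_force: [0.2, 0.0, -2.1]
width: 0.0148
```

```bash
python3 go.py .5163 .1768 .197 233; python3 -c "
from h import *
print(arm.get_state()['qvel'].round(2)); job.sign_off()"
```

```text
t 16.3667 pos [0.5161 0.1767 0.1956] yaw -125.02 delta mm [-0.1 -0.1 -1.4] rotvec [ 0.   -0.01  1.98] w 0.0148 F [ 0.22  0.02 -2.08] T [0.105 0.089 0.013] q [  11.7   17.2   94.7   -0.    68.1 -133.3]
[-0.02 -0.01 -0.01 -0.01  0.03 -0.02]
the job is handed in; nothing more can be done
```

I carried out the whole job and handed it in at about 16.4 s of the 48 s; it gave no verdict. I picked up the brass lid by its bar, seated the sifter in the jar, turned the cap anticlockwise to what felt like its stop and backed off 2.5°. I then lifted the cap alone to about 10 cm above the rim.

**Last checks:**
- **Sifter:** its flange top measures z ≈ 0.090 m, the fully seated height. It bottomed at the predicted height when pressed lightly, before the turn.
- **Cap:** held level and still in the grip (14.8 mm wide, the bar's width), with its skirt at about 0.186 m. The load is 1–2 N, which is the cap alone.
- **Jar and bystanders:** the jar looked unmoved in the side pictures, and nothing near it looked disturbed. I did not measure the positions of the bystanders.

**What disagreed:**
- **Tool geometry:** the fingertips sat about 28 mm higher than the stated geometry. The first closing caught nothing above the bar, so I regrasped lower from the pictures.
- **Turn:** it took about 67° of tool turn before a contact force showed, against the stated 63° stop. I put the difference down to play of the keys in the slots.

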